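# Serve the dark biscuit with the turner

### The job

Take the turner by its handle, slide its flat blade under the dark biscuit on the cookie sheet (the sheet's raised edge stops the biscuit from running away), lift the biscuit and tip it off the blade from just above the plate, so that it ends lying flat in the middle part of the plate, inside its rim. Do not touch either biscuit with the fingers or the arm, and leave the pale biscuit where it is on the sheet. Then lay the turner down flat on the bare worktop, clear of the plate and the sheet, and let go.

Things in the scene. Friction and masses are not known exactly. Their poses are not given: they have to be found in the camera images.
- dark_biscuit: Biscuit to serve: dark chocolate brown with chips, round, 66 mm across, 12 thick, 20 to 45 g, loose on the sheet, its rim 2 to 26 mm short of the raised edge. Origin: centre of underside, z up. The underside is flat to radius 27 mm, then bevelled up 5 mm to radius 33 mm: a blade flat on the sheet pushes it against the raised edge and then wedges under it.
- pale_biscuit: The biscuit to leave: same size and shape, pale golden with small holes, loose on the same sheet beside the dark one, farther from the robot, centres 95 to 140 mm apart along the raised edge. Origin: centre of its underside.
- cookie_sheet: Fixed flat grey metal cookie sheet, 230 mm (own x) by 200 mm (own y), 3 mm thick, on the worktop. Only its +y side has a raised edge, 19 mm high, inner face at own y = +96 mm (outermost at +104); the other sides are open. Origin: centre of underside. Own +y points to the robot's left (+y) within 10 degrees.
- turner: Turner, 120 to 210 g, mostly blade: flat steel blade 95 mm long, 68 wide, 2 thick, lying flat on the worktop, pointing to +y (robot's left) within 30 degrees; black handle raised behind it on a cranked neck. Origin: underside, middle of the blade's rear edge; own +x to the nose, z up; centre of mass at x = 17 mm. A biscuit on the slippery blade slides once it is tipped 16 to 24 degrees.
- turner_grip (a point): Where to grip the turner's handle, at own (-50, 0, 50) mm of the turner, axes as the turner's. The handle is a straight level bar along own x, from x = -24 to -124 mm, 22 mm wide (own y) and 24 mm tall (38 to 62 mm above the blade's underside), with nothing beneath it.
- turner_nose (a point): Middle of the blade's front edge, on its underside, at own (95, 0, 0) mm of the turner.
- plate: The teal dinner plate, 230 mm across, loose, 0.4 kg, on the worktop to the left of the sheet. Origin: centre of its underside. Its flat floor is 8 mm above the worktop out to a radius of about 70 mm, then it slopes up to the rim, 21 mm high. (The wall cabinet behind hangs from about 0.46 m above the worktop, its front about 0.57 m from the robot's base: keep the wrist in front of it.)
There are look-alikes about, which are no part of the job. Of the things like the dark_biscuit, leave any that is green or red; of the rest the larger one is meant.

How it is judged:
By the outcome, as a careful person would: the job done as asked, in the order asked, and still so for the second after the job is handed in, with the robot touching nothing.
It also fails if it takes over 64 s, if anything falls off the work surface, if the arm or the gripper's body presses on something with over 40 N, if the wrist force passes 120 N, or if a joint passes its speed limit or range.

### The arm

A 6-joint arm with a two-finger parallel gripper is mounted at the origin on a cart in front of the work surface, level with it; the furniture and walls round the work are solid. World frame = base frame: x ahead of the robot, y to its left, z up, the work surface at z = 0. Lengths are in m, angles in rad, forces in N, time in s.
With the tool pointing down it reaches from about 0.3 to 0.875 m from the base axis. Payload 6.4 kg.
Tool frame: the origin (TCP) lies at the very end of the fingers, on their centre line; the grasp point (between the pads) lies 19 mm behind it; z points along the fingers, y is the direction in which the jaws open and shut (so a half turn about z gives the same grasp; the last joint's range is limited). The gripper opens to 85 mm and grips with 20 to 120 N. Pads are 22 mm wide; open, the fingers measure 114 mm over their backs; the gripper's body (76 mm by 85 mm) begins 54 mm behind the grasp point. The pads swing forward as they close: fully open they stand 13 mm farther back than shut.
Start: joints at [1.12, 0.181, 1.607, -0, 1.354, -0.206], TCP at [0.139, 0.558, 0.231] pointing down, gripper open.
Joint ranges: [-2.99, 2.99], [-0.89, 2.07], [0.3, 2.58], [-1.14, 4.28], [0, 2.63], [-3.12, 3.12]. Speed limits (rad/s): [2.57, 2.57, 3.01, 3.14, 3.14, 3.14].

### API

Orientations are given as a unit quaternion [w, x, y, z].
In Python, from bench import telemetry, imaging, ctrl gives the robot as it stands.
- The arm moves only by the shell command python3 -m pendant 'ROWS' [OPENING]. ROWS is JSON, a list that holds one entry, the list of rows, each a list of 6 numbers: the shift along the tool's x, y, z in units of 200 mm (1.0 is 200 mm), then the turn, a rotation vector about the tool's x, y, z in units of pi rad (1.0 is pi rad). In form: [[[tx, ty, tz, rx, ry, rz], ...]]. A call has 1 to 12 rows; each row shifts and turns the pose as measured when the row begins, along the tool's axes as they then stand; what a row does not reach is not made up. A row lasts 1/8 s, in which the tool goes at most 62.5 mm and 10.7 degrees, less where a joint would pass 70% of its speed; a pose out of reach is approached as far as the arm can. A call with a number of a shift or a turn outside -1 to 1 is refused whole. A call with a gripper value outside its range is refused whole. OPENING is the closure, from 0 (fully open) to 1 (shut), set as the call begins (- or left out, the last holds). The fingers move at their own pace and stop on an object; the grip force is fixed at half the most. Time passes only in rows, so rows that do not move let the fingers close. It gives the time, the measured TCP pose, the force and the opening at its end, in the units of the state.
- telemetry.get_obs(): the state, without advancing time (a new reading comes with each control period).
- imaging.camera(name): name is "scene" or "top"; returns a dict with "pixels" (400x640x3 uint8, blue, green, red), "vfov" (degrees; the focal length in pixels is half the picture's height over the tangent of half this angle, whatever the lens; pixels are square), "cx", "cy" (the principal point, pixels), "R" (3x3) and "t" (3): a world point X has camera coordinates R X + t. Camera axes: x right, y down, z forward; pixel columns grow to the right and rows downward; lengths in m; the calibration is good to about 2 mm. A picture is of the moment at which its call begins. There is no depth.
- ctrl.hand_in(): hands the job in, once; it reports no verdict.
The state is a dict: "time_s": time; "q": joint angles; "dq": joint speeds; "joint_efforts": joint torques, N m; "eef_pos": TCP position; "eef_rot": TCP orientation; "wrist_force": force on the tool from outside, world axes, zero at the start; "torque": the same for the moment, N m; "opening": opening from 0.0 (shut) to 1.0 (fully open).
Only numpy, scipy, OpenCV 4.12 (cv2) and the standard library are available. Lean on these libraries where they do the work, as an engineer would, in place of code of your own. Each camera call takes 0.05 s, during which the arm holds its last target.

## Working session

There is one attempt and no reset: what is moved stays moved. The work goes in short steps, Python scripts to look and compute and a shell command to move; the robot and the scene stay as the last step left them, time stands still between calls to the robot, and variables do not carry over. Pictures are saved under pics/ and viewed, and the job is handed in when it is done.

```bash
ls; mkdir -p pics
python3 - <<'E'
from bench import telemetry, imaging
import cv2
o=telemetry.get_obs()
for k,v in o.items(): print(k,v)
for n in("scene","top"):
    c=imaging.camera(n); cv2.imwrite(f"pics/{n}0.png",c["pixels"]); print(n,c["vfov"],c["cx"],c["cy"],c["R"],c["t"])
E
```

```text
pics
time_s 0.0
q [ 1.11970104e+00  1.81518218e-01  1.60802316e+00  9.85066009e-06
  1.35382670e+00 -2.06315087e-01]
dq [-1.02188517e-03  2.56963343e-03 -1.20352349e-03 -4.46639525e-04
 -1.64912319e-03 -6.90267559e-05]
joint_efforts [-1.15426556e-03 -4.44875801e+01 -3.51337659e+01 -3.08788904e-04
  9.17625788e-03 -3.06558000e-06]
eef_pos [0.13908354 0.55734202 0.23038968]
eef_rot [-2.91121156e-04  1.22085784e-01  9.92519155e-01 -8.38633867e-04]
wrist_force [ 0.56438218  0.2859526  -1.08469815]
torque [ 0.02546316  0.01557427 -0.03719239]
opening 0.9971031372202871
scene 44.47984824117979 325.87216591362557 201.5112116763784 [[ 0.72972202 -0.68350963  0.01789877]
 [-0.53216872 -0.58419575 -0.61279016]
 [ 0.42930436  0.43764131 -0.79004294]] [-0.29440089  0.29771035  1.54476679]
top 55.56093418750023 316.53225177851334 199.4962182268807 [[-0.01921711 -0.99953188 -0.02380594]
 [-0.99151956  0.02211313 -0.12806235]
 [ 0.12852882  0.02114306 -0.99148036]] [0.08676338 0.46840087 1.18221125]
```

View pics/scene0.png

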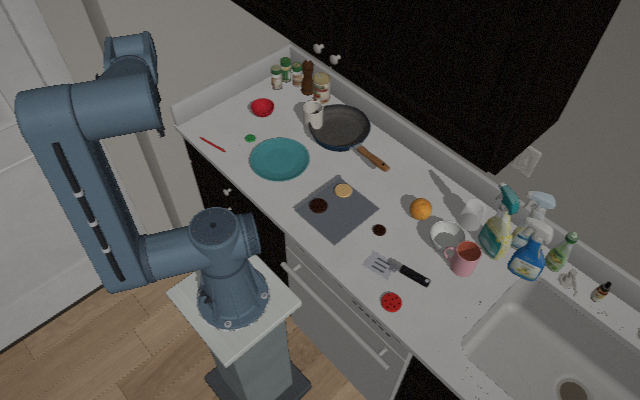

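View pics/top0.png

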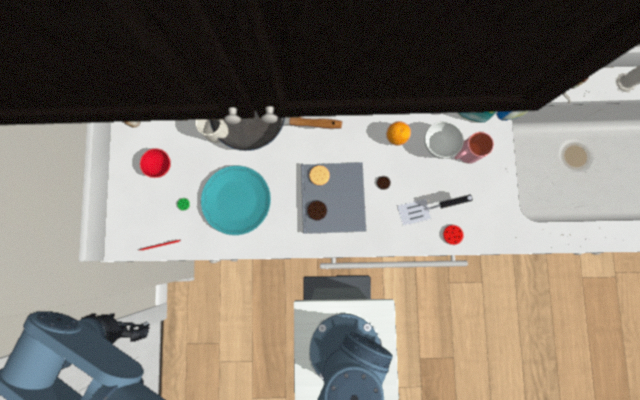

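The top view shows these candidates for the dark biscuit:
- (316,210): large, dark, on the sheet.
- (383,182): small, dark, on the worktop.
- (453,234): red with chips.
- (183,204): green.

I choose (316,210). The pale biscuit is at (319,175), the turner at (435,208), the plate at (236,200), and the raised edge is on the left side of the sheet at column ~300.

```bash
cat > h.py <<'E'
import numpy as np, cv2
from bench import telemetry, imaging
def cam(n): return imaging.camera(n)
def f(c): return 200/np.tan(np.radians(c["vfov"])/2)
def ray(c,u,v,z):
    d=np.array([(u-c["cx"])/f(c),(v-c["cy"])/f(c),1.]); R=np.array(c["R"]);t=np.array(c["t"])
    o=-R.T@t; d=R.T@d; return o+d*(z-o[2])/d[2]
def proj(c,X):
    p=np.array(c["R"])@np.array(X)+np.array(c["t"]); return p[:2]/p[2]*f(c)+[c["cx"],c["cy"]]
def crop(c,u0,v0,u1,v1,k,name):
    cv2.imwrite(name,cv2.resize(c["pixels"][v0:v1,u0:u1],None,fx=k,fy=k,interpolation=cv2.INTER_CUBIC))
E
python3 - <<'E'
from h import *
t=cam("top"); s=cam("scene")
crop(t,285,150,485,250,4,"pics/ctop1.png")
crop(s,280,165,440,315,4,"pics/csc1.png")
E
```

```text
(no output)
```

View pics/ctop1.png

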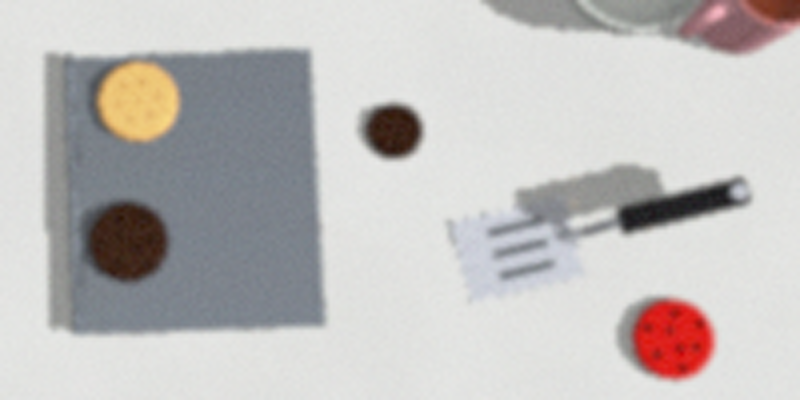

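View pics/csc1.png

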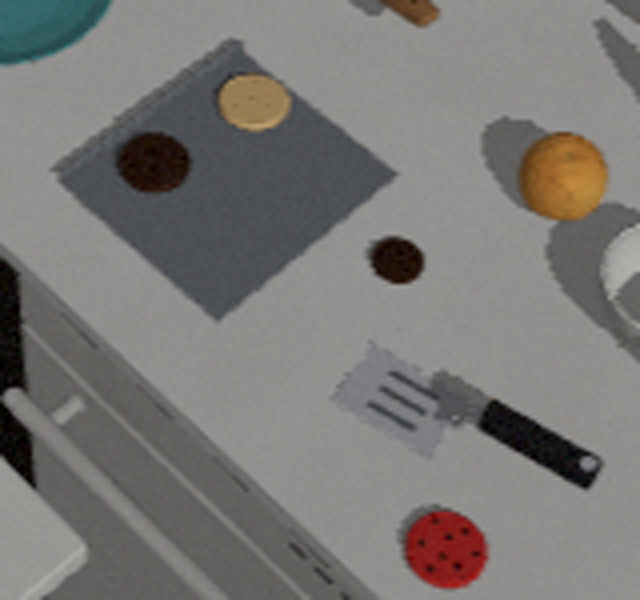

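```bash
cat > m.py <<'E'
from h import *
def comp(m,u,v):
    n,l,st,ce=cv2.connectedComponentsWithStats(m.astype(np.uint8)); 
    ys,xs=np.nonzero(l==l[v,u]) if l[v,u] else ([],[])
    return np.c_[xs,ys].astype(float)
E
python3 - <<'E'
from m import *
t=cam("top"); s=cam("scene"); 
for n,c,d,p in(("top",t,(316,210),(319,175)),("scene",s,(318,205),(343,190))):
    P=c["pixels"].astype(int); b,g,r=P[...,0],P[...,1],P[...,2]
    print(n,"cam at",-np.array(c["R"]).T@c["t"])
    dark=comp((r<75)&(b<45),*d); pale=comp((r-b>50),*p)
    for q,x in(("dark",dark),("pale",pale)):
        if len(x)==0: print(q,P[(d if q=="dark" else p)[::-1]]);continue
        e=cv2.minEnclosingCircle(x.astype(np.float32)); m=(x.min(0)+x.max(0))/2
        print(q,len(x),x.mean(0),e,ray(c,*x.mean(0),.011))
    gr=(b-r>6)&(g<160)&(b<170)
    # handle
    hx=(450,202) if n=="top" else (410,272)
    hd=comp((P.max(2)<70),*hx) 
    if len(hd):
        W=np.array([ray(c,u,v,.058) for u,v in hd]); 
        rc=cv2.minAreaRect((W[:,:2]*1000).astype(np.float32)); print("handle",len(hd),rc,cv2.boxPoints(rc).tolist(), W.mean(0))
        vx=cv2.fitLine(W[:,:2].astype(np.float32),2,0,.01,.01).ravel(); print(vx,np.degrees(np.arctan2(vx[1],vx[0])))
    # plate
    pl=(236,200) if n=="top" else (279,158)
    x=comp((g-r>40)&(b-r>35),*pl); hull=cv2.convexHull(x.astype(np.int32))
    W=np.array([ray(c,u,v,.02)[:2] for u,v in hull.reshape(-1,2).astype(float)])*1000
    print("plate",cv2.minEnclosingCircle(W.astype(np.float32)),cv2.fitEllipse(W.astype(np.float32)))
    print("sheet px",P[(200,340) if n=="top" else (210,345)])
E
```

```text
top cam at [0.31414775 0.05136938 1.23418924]
dark 258 [316.48837209 209.92248062] ((316.46429443359375, 209.94642639160156), 9.065570831298828) [0.4386813  0.07825005 0.011     ]
pale 321 [319.09968847 174.89096573] ((319.07501220703125, 175.0), 10.124594688415527) [0.55379967 0.06747849 0.011     ]
handle 132 ((451.5452575683594, -346.8622131347656), (15.71285629272461, 83.94017791748047), 12.83186149597168) [[434.5638732910156, -307.68511962890625], [453.2062072753906, -389.52899169921875], [468.5266418457031, -386.039306640625], [449.8843078613281, -304.1954345703125]] [ 0.45110281 -0.34636746  0.058     ]
[ 0.20610814 -0.9785292   0.45110282 -0.34636745] -78.10562
plate ((477.2781677246094, 341.31121826171875), 114.01717376708984) ((477.355224609375, 341.02178955078125), (226.66384887695312, 227.16563415527344), 125.93009185791016)
sheet px [138 130 123]
scene cam at [-0.28991218 -0.70335848  1.40813549]
dark 217 [317.9124424  205.19815668] ((317.9444580078125, 204.5), 9.069461822509766) [0.43667145 0.07760856 0.011     ]
pale 186 [342.97311828 190.16129032] ((343.0, 190.0), 8.24631118774414) [0.55206144 0.06676279 0.011     ]
handle 258 ((448.070556640625, -356.2454833984375), (30.57342529296875, 100.70332336425781), 12.667716026306152) [[422.114013671875, -310.4718017578125], [444.1978759765625, -408.72381591796875], [474.027099609375, -402.0191650390625], [451.9432373046875, -303.76715087890625]] [ 0.44699699 -0.35454653  0.058     ]
[ 0.18736027 -0.9822913   0.446997   -0.35454655] -79.201225
plate ((475.5283508300781, 340.5074768066406), 112.66353607177734) ((476.3439025878906, 343.0203552246094), (217.14073181152344, 225.55001831054688), 85.70829772949219)
sheet px [86 81 79]
```

Run:
```python
from m import *
t=cam("top"); s=cam("scene"); 
for n,c,bl,sh in(("top",t,(402,215),(345,200)),("scene",s,(371,266),(345,215))):
    P=c["pixels"].astype(int); b,g,r=P[...,0],P[...,1],P[...,2]
    print(n,"blade px",P[bl[1],bl[0]],"table",P[230,420] if n=="top" else P[240,360])
    m=(b-r>(9))&(P.max(2)>110 if n=="top" else (P.max(2)>95)); m=cv2.morphologyEx(m.astype(np.uint8),cv2.MORPH_CLOSE,np.ones((3,3)));x=comp(m,*bl)
    W=np.array([ray(c,u,v,.002)[:2] for u,v in x])*1000
    print(len(x)); 
    if len(x)>20:
        W=W.astype(np.float32); print("blade",cv2.minAreaRect(W),cv2.boxPoints(cv2.minAreaRect(W)).round(1).tolist())
        vis=c["pixels"].copy()
        for u,v in x.astype(int): vis[v,u]=(0,0,255)
        crop(c,380,190,440,230,10,"pics/x.png")
    m=((b-r>4)&(P.max(2)<(150 if n=="top" else 105))).astype(np.uint8); m=cv2.morphologyEx(m,cv2.MORPH_OPEN,np.ones((3,3))); x=comp(m,*sh)
    print("sheet",len(x))
    if len(x):
        W=(np.array([ray(c,u,v,.003)[:2] for u,v in x])*1000).astype(np.float32); rc=cv2.minAreaRect(W);print(rc,cv2.boxPoints(rc).round(1).tolist())
        h=cv2.approxPolyDP(cv2.convexHull(x.astype(np.int32)),4,True).reshape(-1,2); print([(tuple(p.tolist()),ray(c,*p,.003)[:2].round(4).tolist()) for p in h])
```

```text
top blade px [218 209 207] table [226 227 227]
510
blade ((426.0935974121094, -236.70632934570312), (62.6969108581543, 90.2092514038086), 11.80581283569336) [[386.20001220703125, -199.0], [404.6000061035156, -287.29998779296875], [466.0, -274.3999938964844], [447.6000061035156, -186.10000610351562]]
sheet 3399
((480.8576354980469, 26.746749877929688), (222.6882781982422, 201.062255859375), 1.1491564512252808) [[367.5, 125.0], [371.6000061035156, -76.0], [594.2000122070312, -71.5], [590.2000122070312, 129.5]]
[((364, 229), [0.3743, -0.0738]), ((303, 231), [0.3719, 0.1234]), ((301, 165), [0.5901, 0.1269]), ((361, 164), [0.5886, -0.0715])]
scene blade px [107 104 104] table [144 145 146]
0
sheet 2305
((478.78778076171875, 28.07653045654297), (227.2400360107422, 210.6319122314453), 1.0217727422714233) [[363.29998779296875, 131.3000030517578], [367.1000061035156, -79.19999694824219], [594.2999877929688, -75.19999694824219], [590.5, 135.39999389648438]]
[((377, 207), [0.5931, -0.0678]), ((335, 243), [0.3742, -0.0768]), ((296, 211), [0.3652, 0.1156]), ((338, 179), [0.581, 0.1226])]
```

```bash
cat > p.py <<'E'
from h import *
from scipy.spatial.transform import Rotation as Ro
def st():
    o=telemetry.get_obs(); w=o["eef_rot"]; R=Ro.from_quat([w[1],w[2],w[3],w[0]]).as_matrix()
    return o,np.array(o["eef_pos"]),R
def report(target=None,nose=None):
    """target TCP xyz; prints tool-frame delta in units; turner pose assuming held"""
    o,p,R=st()
    print("t",round(o["time_s"],2),"tcp",p.round(4),"F",np.round(o["wrist_force"],1),"open",round(o["opening"],3),"q",np.round(o["q"],2))
    print("xaxis az %.2f elev %.2f  yaxis az %.2f elev %.2f"%(*[a for k in(0,1) for a in (np.degrees(np.arctan2(R[1,k],R[0,k])),np.degrees(np.arcsin(R[2,k])))],))
    n=p+R@np.array([.145,0,.031]); print("nose (if gripped nominal)",n.round(4))
    if target is not None: print("delta units",(R.T@(np.array(target)-p)/.2).round(4))
    if nose is not None: print("delta units nose",(R.T@(np.array(nose)-n)/.2).round(4))
E
python3 -m pendant '[[[0,0.2,0,0,0,0.059],[0,0.2,0,0,0,0.059],[0,0,0,0,0,0.059],[0,0,0,0,0,0.059],[0,0,0,0,0,0.059],[0,0,0,0,0,0.059]]]' 0; python3 -c "
from p import *
report([.4465,-.332,.16])"
```

```text
time_s: 1.15
eef_pos: [0.1665, 0.6348, 0.2294]
eef_rot: [0.0, 0.634, 0.773, -0.001]
wrist_force: [0.3, 1.0, -0.5]
opening: 0.998
t 1.15 tcp [0.1665 0.6348 0.2294] F [ 0.3  1.  -0.5] open 0.998 q [ 1.13  0.36  1.39 -0.    1.4   0.94]
xaxis az 101.28 elev -0.12  yaxis az 11.28 elev -0.09
nose (if gripped nominal) [0.138  0.7769 0.1981]
delta units [-5.0136  0.4279  0.3571]
```

```bash
python3 -m pendant '[[[-0.1,0.21,0,0,0,0],[-0.25,0.21,0,0,0,0],[-0.3,0,0,0,0,0],[-0.3,0,0,0,0,0],[-0.3,0,0,0,0,0],[-0.3,0,0,0,0,0],[-0.3,0,0,0,0,0],[-0.3,0,0,0,0,0],[-0.3,0,0,0,0,0],[-0.3,0,0,0,0,0],[-0.3,0,0,0,0,0],[-0.3,0,0,0,0,0]]]' 0; python3 -c "
from p import *
report([.4465,-.332,.16])"
```

```text
time_s: 2.65
eef_pos: [0.3853, -0.0209, 0.2319]
eef_rot: [0.005, 0.632, 0.775, 0.003]
wrist_force: [1.8, 0.4, -0.6]
opening: 1.002
t 2.65 tcp [ 0.3853 -0.0209  0.2319] F [ 1.8  0.4 -0.6] open 1.002 q [-0.37 -0.29  2.05  0.    1.37 -0.57]
xaxis az 101.62 elev -0.20  yaxis az 11.62 elev 0.57
nose (if gripped nominal) [0.3564 0.1211 0.2004]
delta units [-1.584  -0.0173  0.365 ]
```

```bash
python3 -m pendant '[[[-0.3,0,0.06,0,0,0],[-0.3,0,0.06,0,0,0],[-0.3,0,0.06,0,0,0],[-0.3,0,0.06,0,0,0],[-0.2,0,0.06,0,0,0],[-0.1,0,0.05,0,0,0.003],[0,0,0,0,0,0]]]' 0; python3 -c "
from p import *
report([.4465,-.332,.031])
c=cam('top'); crop(c,380,150,500,250,6,'pics/t2.png')
c=cam('scene'); crop(c,330,200,450,310,5,'pics/s2.png')"
```

```text
time_s: 3.52
eef_pos: [0.4466, -0.3275, 0.1642]
eef_rot: [0.008, 0.639, 0.769, 0.004]
wrist_force: [0.0, 0.9, 0.3]
opening: 0.999
t 3.52 tcp [ 0.4466 -0.3275  0.1642] F [0.  0.9 0.3] open 0.999 q [-0.85  0.19  1.74  0.01  1.2  -1.04]
xaxis az 100.58 elev -0.46  yaxis az 10.59 elev 0.92
nose (if gripped nominal) [ 0.4205 -0.1851  0.132 ]
delta units [-0.0167 -0.0153  0.6659]
```

View pics/t2.png

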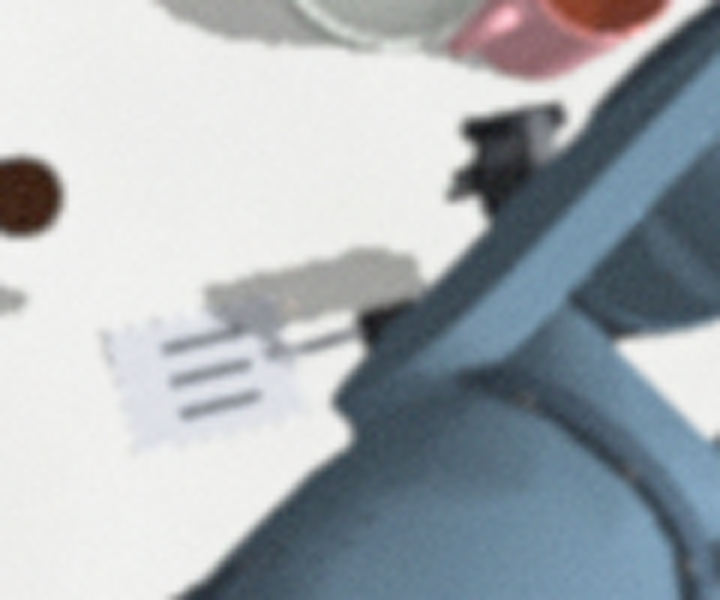

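View pics/s2.png

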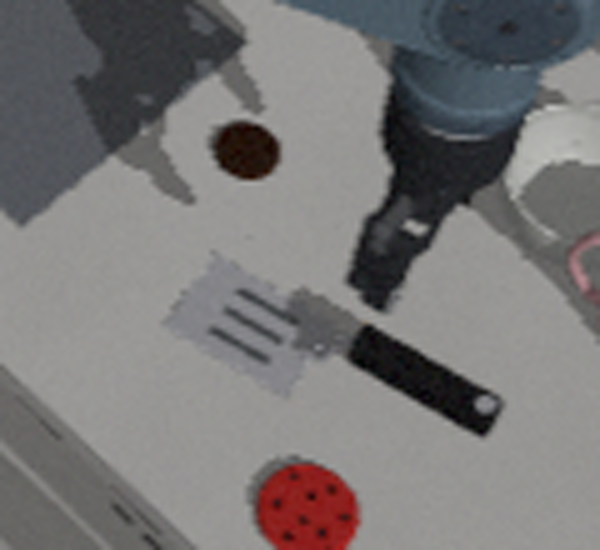

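The top view shows the blade and handle unmoved, with the handle front at (343,203). In the scene view the gripper is above the handle. I'll correct the small tilt and go down.

```bash
python3 -m pendant '[[[-0.017,-0.015,0.1,0.005,0.003,-0.008],[0,0,0.15,0,0,0],[0,0,0.15,0,0,0],[0,0,0.12,0,0,0],[0,0,0.08,0,0,0],[0,0,0.04,0,0,0],[0,0,0.02,0,0,0],[0,0,0,0,0,0]]]' 0; python3 -c "
from p import *
report([.4465,-.332,.031])
"
```

```text
time_s: 4.62
eef_pos: [0.4493, -0.326, 0.0369]
eef_rot: [0.005, 0.625, 0.781, -0.0]
wrist_force: [0.2, -0.6, -0.6]
opening: 1.004
t 4.62 tcp [ 0.4493 -0.326   0.0369] F [ 0.2 -0.6 -0.6] open 1.004 q [-0.84  0.39  1.79  0.    0.95 -1.06]
xaxis az 102.69 elev -0.45  yaxis az 12.69 elev 0.36
nose (if gripped nominal) [ 0.4177 -0.1847  0.0048]
delta units [-0.026  -0.0206  0.0296]
```

```bash
python3 -m pendant '[[[-0.026,-0.02,0.03,0.002,0.003,0.003],[0,0,0,0,0,0],[0,0,0,0,0,0]]]' 0; python3 -c "
from p import *
report([.4465,-.332,.031])
s=cam('scene'); crop(s,330,200,450,310,5,'pics/s3.png')"
```

```text
time_s: 5.0
eef_pos: [0.4472, -0.3336, 0.0319]
eef_rot: [0.0, 0.629, 0.778, 0.0]
wrist_force: [-0.5, 0.8, -0.3]
opening: 1.002
t 5.0 tcp [ 0.4472 -0.3336  0.0319] F [-0.5  0.8 -0.3] open 1.002 q [-0.85  0.41  1.78  0.    0.96 -1.07]
xaxis az 102.08 elev -0.01  yaxis az 12.08 elev 0.05
nose (if gripped nominal) [ 0.4168 -0.1918  0.0009]
delta units [ 0.0087 -0.0015  0.0047]
```

View pics/s3.png

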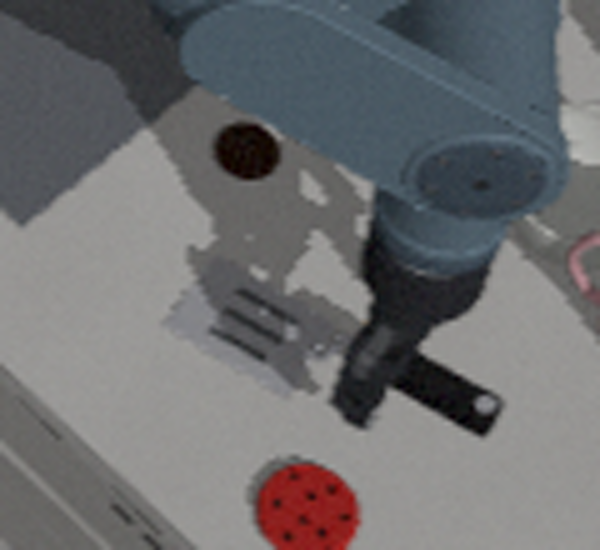

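The fingers straddle the handle near its front end, at scene ≈ (405,278). Closing now.

```bash
python3 -m pendant '[[[0,0,0,0,0,0],[0,0,0,0,0,0],[0,0,0,0,0,0],[0,0,0,0,0,0],[0,0,0,0,0,0],[0,0,0,0,0,0],[0,0,0,0,0,0],[0,0,0,0,0,0]]]' 1; python3 -c "
from p import *
report()"; python3 -m pendant '[[[0,0,-0.05,0,0,0],[0,0,-0.1,0,0,0],[0,0,-0.15,0,0,0],[0,0,-0.1,0,0,0],[0,0,0,0,0,0],[0,0,0,0,0,0]]]'; python3 -c "
from p import *
report(nose=[.439,.0,.08])
s=cam('scene'); crop(s,310,180,450,310,5,'pics/s4.png')
s=cam('top'); crop(s,370,160,490,260,6,'pics/t4.png')"
```

```text
time_s: 6.05
eef_pos: [0.4472, -0.3334, 0.0323]
eef_rot: [0.0, 0.629, 0.778, 0.0]
wrist_force: [0.0, 0.2, 1.2]
opening: 0.244
t 6.05 tcp [ 0.4472 -0.3334  0.0323] F [0.  0.2 1.2] open 0.244 q [-0.85  0.4   1.78  0.    0.96 -1.07]
xaxis az 102.10 elev -0.02  yaxis az 12.10 elev 0.05
nose (if gripped nominal) [ 0.4168 -0.1917  0.0012]
time_s: 6.8
eef_pos: [0.4463, -0.3326, 0.1146]
eef_rot: [-0.001, 0.629, 0.778, 0.0]
wrist_force: [0.2, 0.5, -1.4]
opening: 0.247
t 6.8 tcp [ 0.4463 -0.3326  0.1146] F [ 0.2  0.5 -1.4] open 0.247 q [-0.85  0.27  1.75  0.    1.12 -1.07]
xaxis az 102.11 elev 0.08  yaxis az 12.11 elev -0.02
nose (if gripped nominal) [ 0.4158 -0.1908  0.0838]
delta units nose [0.9083 0.3134 0.02  ]
```

View pics/s4.png

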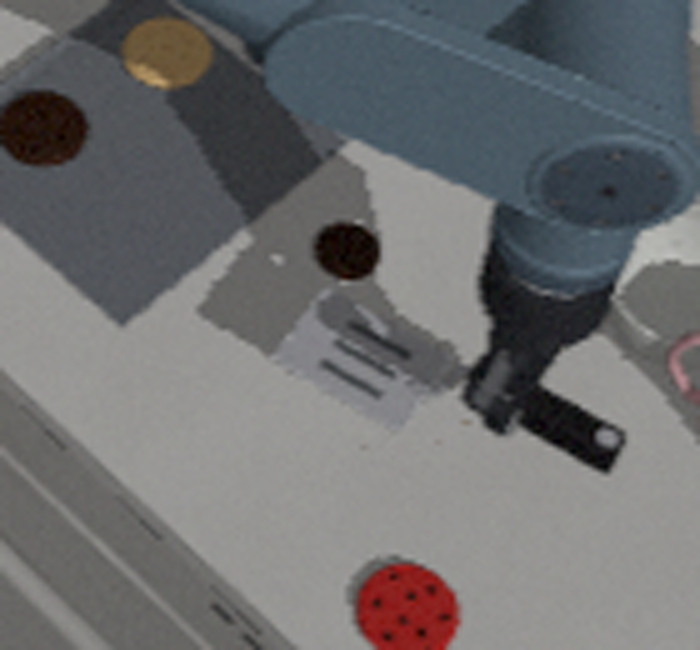

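View pics/t4.png

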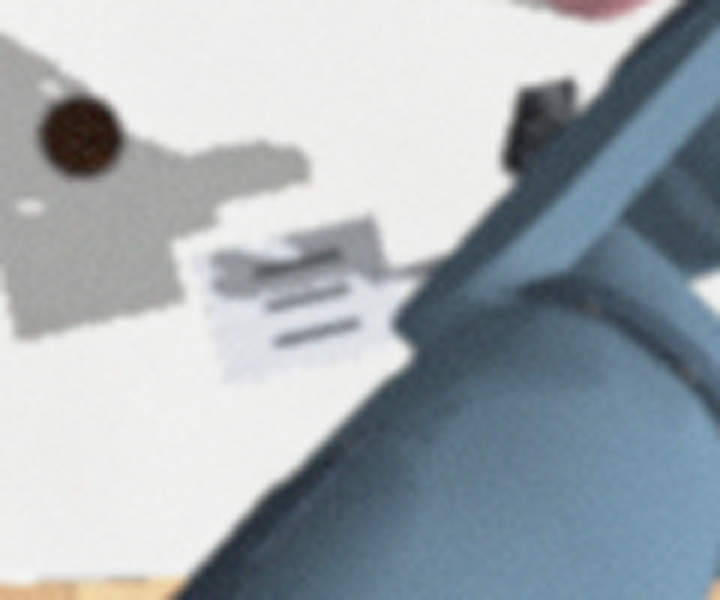

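```bash
cat >> h.py <<'E'
def tri(pt,ps):
    t,s=cam("top"),cam("scene"); A=[];b=[]
    for c,(u,v) in((t,pt),(s,ps)):
        d=ray(c,u,v,0); o=-np.array(c["R"]).T@np.array(c["t"]); d=(d-o)/np.linalg.norm(d-o); M=np.eye(3)-np.outer(d,d); A.append(M);b.append(M@o)
    X=np.linalg.lstsq(np.vstack(A),np.hstack(b),rcond=None)[0]; return X,proj(t,X)-pt,proj(s,X)-ps
E
python3 - <<'E'
from h import *
print("nose mid",tri((406,213),(370,245.6)))
print("nose lo",tri((370+225/6,160+381/6),(310+277/5,180+357/5)))
print("rear lo", tri((370+405/6,160+340/6),(310+400/5,180+430/5)))
print("nose hi",tri((370+205/6,160+253/6),(310+325/5,180+295/5)))
c=cam("top"); print(proj(c,[.4158,-.1908,.0858]))
E
```

```text
nose mid (array([ 0.41566864, -0.19441089,  0.0786887 ]), array([-0.20199688,  0.28033343]), array([ 0.31882854, -0.06202281]))
nose lo (array([ 0.38579139, -0.19876511,  0.08012592]), array([ 0.33213657, -0.45261932]), array([-0.52321653,  0.09190864]))
rear lo (array([ 0.40382142, -0.28905068,  0.08184286]), array([ 0.18041502, -0.24432928]), array([-0.28583289,  0.06065931]))
nose hi (array([ 0.44727298, -0.18911899,  0.07967995]), array([-0.55809259,  0.78729343]), array([ 0.88013811, -0.1872588 ]))
[405.08771109 213.04574096]
```

```bash
python3 -m pendant '[[[0.1,0.1,0,0,0,0.03],[0.2,0.1,0,0,0,0.031],[0.2,0,0,0,0,0],[0.2,0,0,0,0,0],[0.1,0,0,0,0,0],[0,0,0,0,0,0],[0,0,0,0,0,0]]]'; python3 -c "
from p import *
report(nose=[.4385,.022,.05])"
```

```text
time_s: 8.22
eef_pos: [0.4776, -0.165, 0.1157]
eef_rot: [0.001, 0.703, 0.711, -0.0]
wrist_force: [0.5, -0.3, -2.1]
opening: 0.247
t 8.22 tcp [ 0.4776 -0.165   0.1157] F [ 0.5 -0.3 -2.1] open 0.247 q [-0.57  0.16  1.88 -0.    1.09 -0.58]
xaxis az 90.65 elev -0.11  yaxis az 0.65 elev 0.11
nose (if gripped nominal) [ 0.476  -0.0201  0.0844]
delta units nose [ 0.2128 -0.1852  0.1713]
```

```bash
python3 -m pendant '[[[0.05,-0.06,0.05,0,0,-0.002],[0.08,-0.06,0.06,0,0,0],[0.08,-0.06,0.06,0,0,0],[0,0,0,0,0,0],[0,0,0,0,0,0]]]'; python3 -c "
from p import *
report(nose=[.4385,.022,.003])
s=cam('scene'); crop(s,280,160,420,280,5,'pics/s5.png')
s=cam('top'); crop(s,290,150,400,240,7,'pics/t5.png')"
```

```text
time_s: 8.85
eef_pos: [0.4428, -0.1302, 0.0824]
eef_rot: [0.005, 0.703, 0.711, -0.0]
wrist_force: [-0.6, -0.5, -1.9]
opening: 0.246
t 8.85 tcp [ 0.4428 -0.1302  0.0824] F [-0.6 -0.5 -1.9] open 0.246 q [-0.54  0.12  2.01 -0.    1.   -0.55]
xaxis az 90.64 elev -0.38  yaxis az 0.65 elev 0.35
nose (if gripped nominal) [0.4414 0.0146 0.0504]
delta units nose [ 0.0388 -0.0153  0.2367]
```

View pics/s5.png

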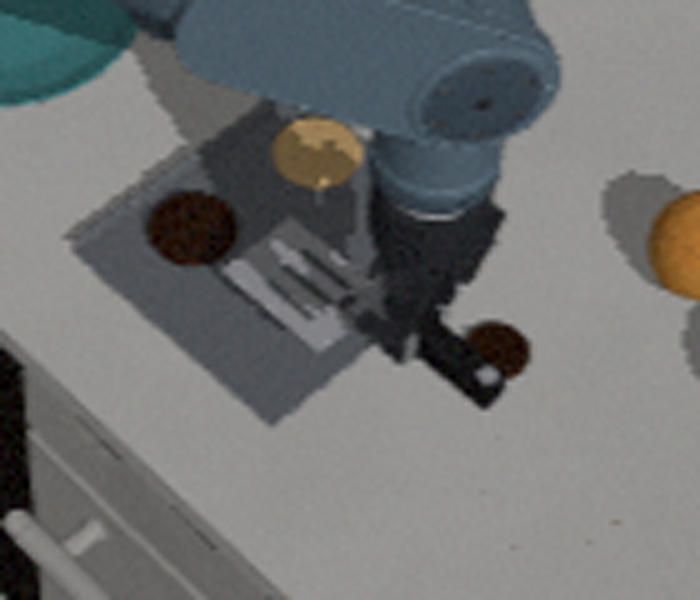

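View pics/t5.png

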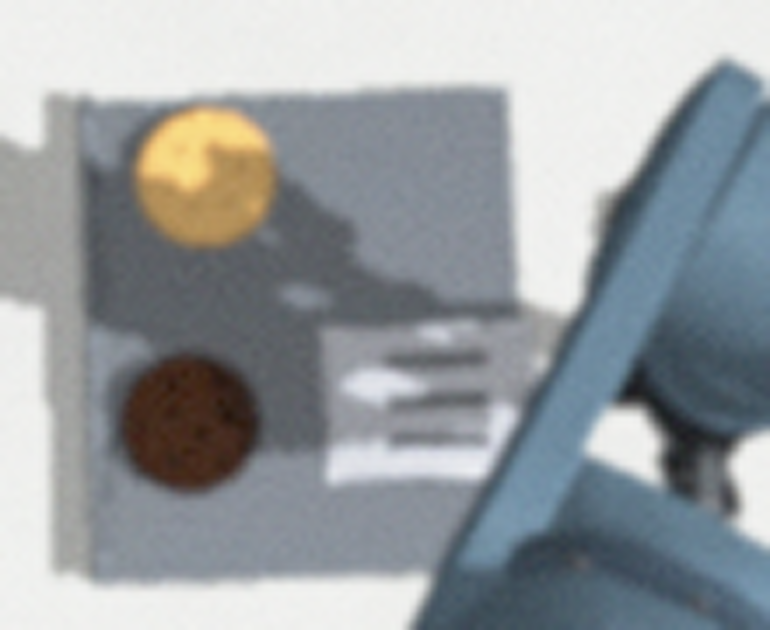

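```bash
python3 -m pendant '[[[0.02,-0.01,0.06,0.002,0.002,-0.002],[0,-0.005,0.07,0,0,-0.001],[0,0,0.04,0,0,0],[0,0,0.03,0,0,0],[0,0,0,0,0,0],[0,0,0,0,0,0]]]'; python3 -c "
from p import *
report(nose=[.4385,.022,.003])
print(telemetry.get_obs()['torque'])"
```

```text
time_s: 9.7
eef_pos: [0.4401, -0.1267, 0.0393]
eef_rot: [-0.0, 0.7, 0.714, -0.0]
wrist_force: [0.4, 0.1, -1.7]
opening: 0.247
t 9.7 tcp [ 0.4401 -0.1267  0.0393] F [ 0.4  0.1 -1.7] open 0.247 q [-0.54  0.21  2.03 -0.    0.91 -0.56]
xaxis az 91.19 elev 0.02  yaxis az 1.19 elev -0.05
nose (if gripped nominal) [0.437  0.0183 0.0084]
delta units nose [0.0182 0.0078 0.0268]
[-0.21598218  0.02574593 -0.0017199 ]
```

```bash
python3 -m pendant '[[[0,0.005,0.015,0,0,0],[0,0,0.005,0,0,0],[0,0,0,0,0,0]]]'; python3 -m pendant '[[[0,0,0.008,0,0,0],[0,0,0,0,0,0],[0,0,0,0,0,0]]]'; python3 -c "
from p import *
report(nose=[.4385,.022,.003])
print(telemetry.get_obs()['torque'])
s=cam('scene'); crop(s,290,170,420,270,6,'pics/s6.png')"
```

```text
time_s: 10.07
eef_pos: [0.4418, -0.1269, 0.0358]
eef_rot: [0.0, 0.7, 0.714, 0.0]
wrist_force: [0.1, -0.0, -1.6]
opening: 0.245
time_s: 10.45
eef_pos: [0.4422, -0.1272, 0.0353]
eef_rot: [0.001, 0.7, 0.715, 0.0]
wrist_force: [0.3, 0.7, 0.5]
opening: 0.247
t 10.45 tcp [ 0.4422 -0.1272  0.0353] F [0.3 0.7 0.5] open 0.247 q [-0.54  0.22  2.02 -0.    0.9  -0.56]
xaxis az 91.22 elev -0.04  yaxis az 1.22 elev 0.05
nose (if gripped nominal) [0.4391 0.0178 0.0042]
delta units nose [ 0.0211 -0.0025  0.006 ]
[0.01603827 0.09787216 0.00389567]
```

View pics/s6.png

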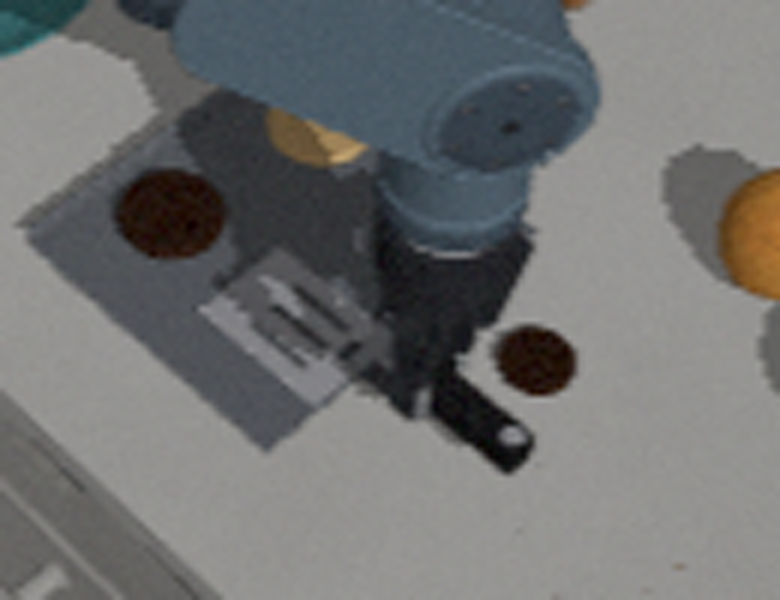

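```bash
python3 -m pendant '[[[0.02,0,0.006,0,0,0],[0.04,0,0.004,0,0,0],[0.04,0,0,0,0,0],[0.04,0,0,0,0,0],[0,0,0,0,0,0]]]'; python3 -c "
from p import *
report(nose=[.438,.118,.003])
print(telemetry.get_obs()['torque'])"
```

```text
time_s: 11.12
eef_pos: [0.445, -0.1015, 0.0357]
eef_rot: [0.005, 0.7, 0.715, 0.0]
wrist_force: [-0.3, 0.0, 0.3]
opening: 0.246
t 11.12 tcp [ 0.445  -0.1015  0.0357] F [-0.3  0.   0.3] open 0.246 q [-0.48  0.21  2.04 -0.    0.89 -0.5 ]
xaxis az 91.21 elev -0.42  yaxis az 1.21 elev 0.43
nose (if gripped nominal) [0.4422 0.0433 0.0037]
delta units nose [ 0.374  -0.0131  0.0006]
[ 0.5341133   0.09908774 -0.06271074]
```

```bash
python3 -m pendant '[[[0.02,-0.016,0.006,0.0025,0,0],[0.04,-0.003,0.003,0.001,0,0],[0.04,-0.003,0.002,0.001,0,0],[0.04,-0.003,0.002,0.001,0,0],[0,0,0,0,0,0]]]'; python3 -c "
from p import *
report(nose=[.438,.118,.003])
print(telemetry.get_obs()['torque'])
s=cam('scene'); crop(s,290,170,420,270,6,'pics/s7.png')
s=cam('top'); crop(s,290,150,400,240,7,'pics/t7.png')"
```

```text
time_s: 11.75
eef_pos: [0.4432, -0.0757, 0.0355]
eef_rot: [0.003, 0.7, 0.714, -0.005]
wrist_force: [0.7, 3.4, 2.4]
opening: 0.243
t 11.75 tcp [ 0.4432 -0.0757  0.0355] F [0.7 3.4 2.4] open 0.243 q [-0.43  0.2   2.05 -0.02  0.89 -0.43]
xaxis az 91.11 elev -0.71  yaxis az 1.11 elev -0.16
nose (if gripped nominal) [0.4403 0.0689 0.0027]
delta units nose [ 0.2456 -0.007  -0.0043]
[ 0.99720938 -0.19120022  0.01190477]
```

View pics/t7.png

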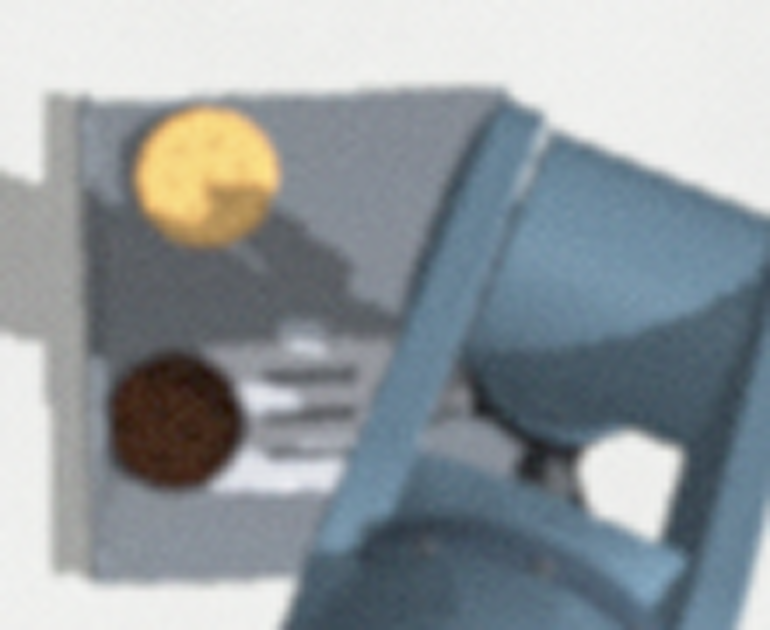

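View pics/s7.png

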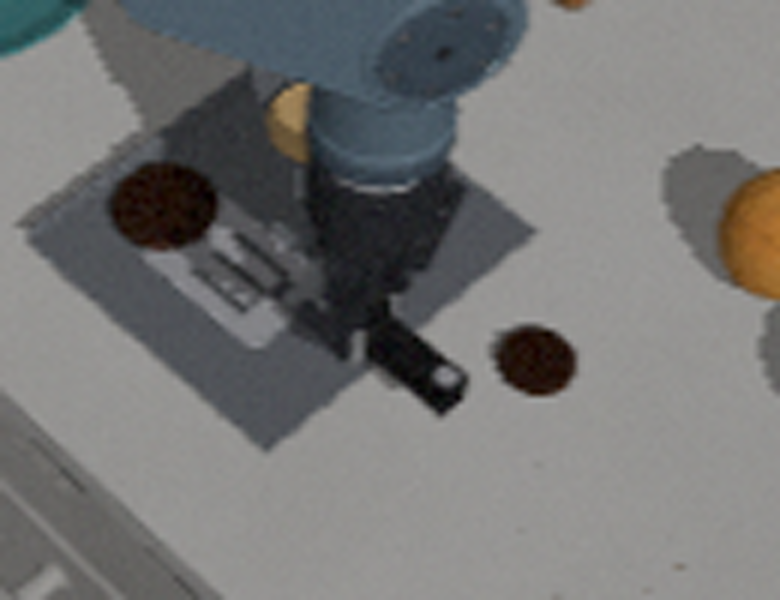

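```bash
python3 -m pendant '[[[0.03,-0.008,0.002,0,0.002,0],[0.04,-0.003,0.002,0.0005,0.001,0],[0.04,-0.003,0.002,0.0005,0.001,0],[0,0,0,0,0,0]]]'; python3 -c "
from p import *
report(nose=[.438,.118,.003])
print(telemetry.get_obs()['torque'])
s=cam('scene'); crop(s,290,170,420,270,6,'pics/s8.png')
s=cam('top'); crop(s,290,150,400,240,7,'pics/t8.png')"
```

```text
time_s: 12.35
eef_pos: [0.4419, -0.0557, 0.0353]
eef_rot: [0.001, 0.701, 0.714, -0.002]
wrist_force: [0.1, 1.5, 2.4]
opening: 0.25
t 12.35 tcp [ 0.4419 -0.0557  0.0353] F [0.1 1.5 2.4] open 0.25 q [-0.39  0.19  2.06 -0.    0.89 -0.41]
xaxis az 91.06 elev -0.20  yaxis az 1.06 elev -0.09
nose (if gripped nominal) [0.4391 0.0892 0.0038]
delta units nose [ 0.1442 -0.003   0.0034]
[ 0.54170416 -0.20591033 -0.01850866]
```

View pics/t8.png

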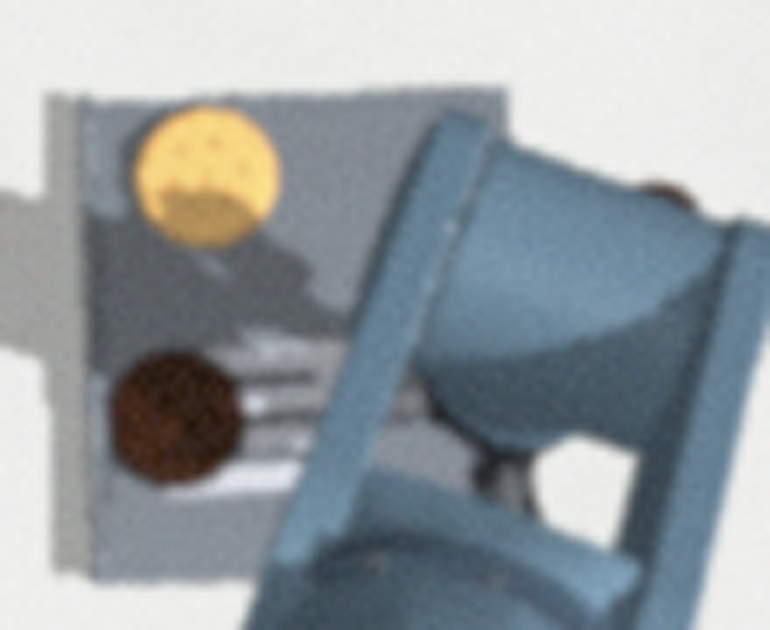

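View pics/s8.png

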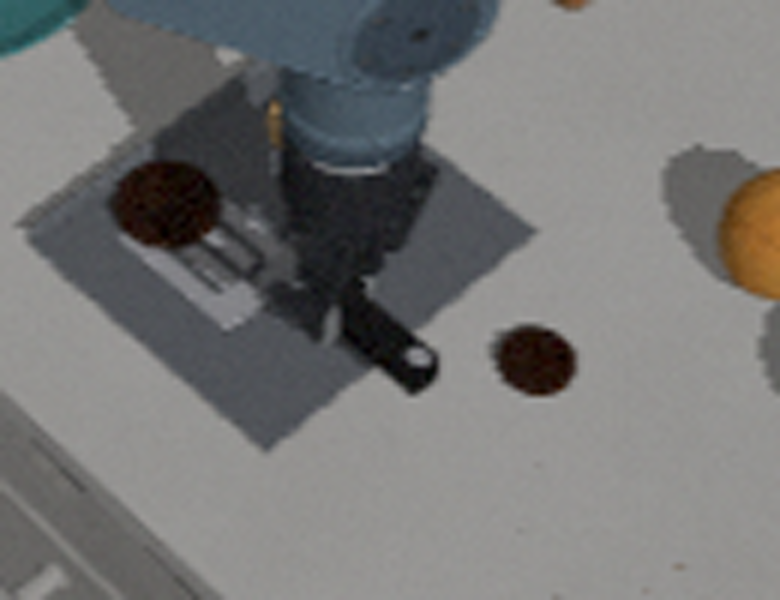

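```bash
python3 -m pendant '[[[0.03,-0.003,0.003,0.0005,0,0],[0.04,-0.003,0.002,0.0005,0.001,0],[0.04,-0.003,0.002,0.0005,0.001,0],[0,0,0,0,0,0]]]'; python3 -c "
from p import *
report(nose=[.438,.118,.003])
print(telemetry.get_obs()['torque'])
s=cam('scene'); crop(s,290,170,420,270,6,'pics/s9.png')
s=cam('top'); crop(s,290,150,400,240,7,'pics/t9.png')"
```

```text
time_s: 12.95
eef_pos: [0.4419, -0.0366, 0.0352]
eef_rot: [0.0, 0.701, 0.714, -0.002]
wrist_force: [1.0, 0.6, 2.2]
opening: 0.245
t 12.95 tcp [ 0.4419 -0.0366  0.0352] F [1.  0.6 2.2] open 0.245 q [-0.35  0.19  2.06 -0.    0.89 -0.36]
xaxis az 91.05 elev -0.14  yaxis az 1.05 elev -0.13
nose (if gripped nominal) [0.4392 0.1083 0.0039]
delta units nose [ 0.0488 -0.0051  0.0043]
[ 0.54374645 -0.25205013 -0.00584556]
```

View pics/t9.png

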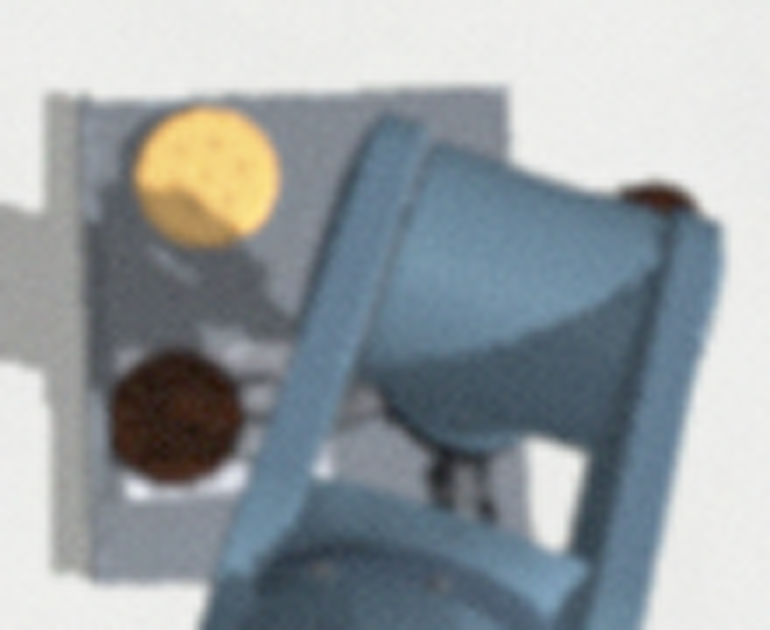

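View pics/s9.png

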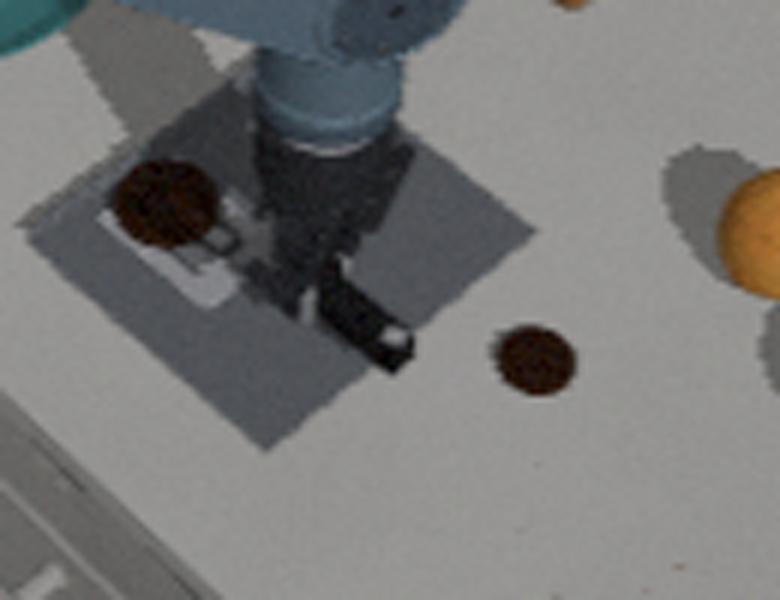

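```bash
python3 -m pendant '[[[0.03,-0.003,0.003,0.0005,0,0],[0.022,-0.003,0.002,0.0005,0.001,0],[0,0,0,0,0,0],[0,0,0,0,0,0]]]'; python3 -c "
from p import *
report(nose=[.438,.118,.003])
print(telemetry.get_obs()['torque'])
s=cam('top'); crop(s,290,150,400,240,7,'pics/t10.png')"
```

```text
time_s: 13.55
eef_pos: [0.4423, -0.0293, 0.0353]
eef_rot: [0.001, 0.701, 0.713, -0.002]
wrist_force: [0.4, 1.4, 4.1]
opening: 0.245
t 13.55 tcp [ 0.4423 -0.0293  0.0353] F [0.4 1.4 4.1] open 0.245 q [-0.33  0.19  2.06 -0.01  0.89 -0.35]
xaxis az 91.01 elev -0.23  yaxis az 1.01 elev -0.14
nose (if gripped nominal) [0.4397 0.1156 0.0037]
delta units nose [ 0.0123 -0.0081  0.0036]
[ 0.40114943 -0.3540391  -0.01835813]
```

View pics/t10.png

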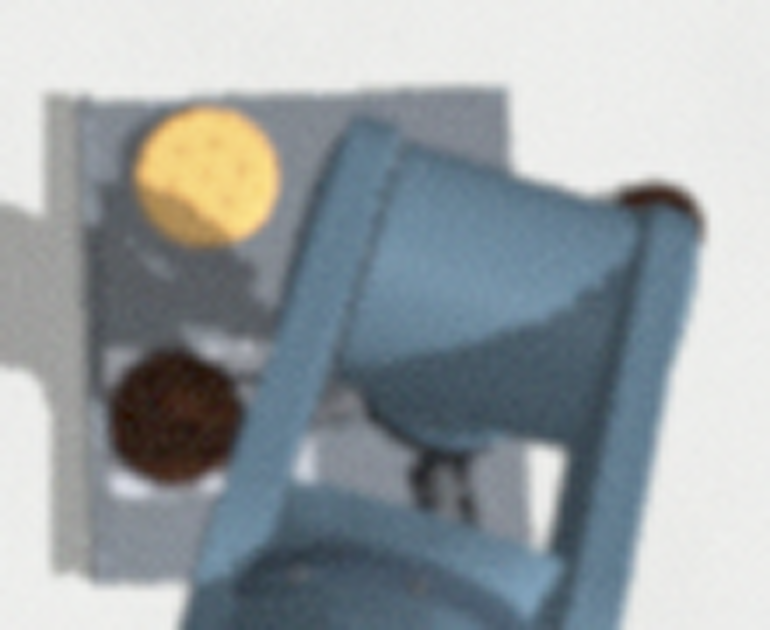

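```bash
python3 -m pendant '[[[0,0,-0.015,0,0.005,0],[0,0,-0.03,0,0.005,0],[0,0,-0.04,0,0.005,0],[0,0,-0.05,0,0.005,0],[0,0,-0.06,0,0.003,0],[0,0,-0.06,0,0,0],[0,0,-0.05,0,0,0],[0,0,-0.03,0,0,0],[0,0,0,0,0,0]]]'; python3 -c "
from p import *
report()
print(telemetry.get_obs()['torque'])
s=cam('scene'); crop(s,270,150,400,250,6,'pics/s11.png')
s=cam('top'); crop(s,290,150,400,240,7,'pics/t11.png')"
```

```text
time_s: 14.72
eef_pos: [0.4404, -0.0327, 0.1058]
eef_rot: [-0.029, 0.7, 0.713, 0.023]
wrist_force: [-0.8, -0.7, -2.1]
opening: 0.244
t 14.72 tcp [ 0.4404 -0.0327  0.1058] F [-0.8 -0.7 -2.1] open 0.244 q [-0.39  0.06  2.03  0.07  1.09 -0.45]
xaxis az 91.06 elev 4.23  yaxis az 1.09 elev -0.38
nose (if gripped nominal) [0.4374 0.1142 0.0856]
[-0.29111413 -0.00840042  0.00623134]
```

View pics/t11.png

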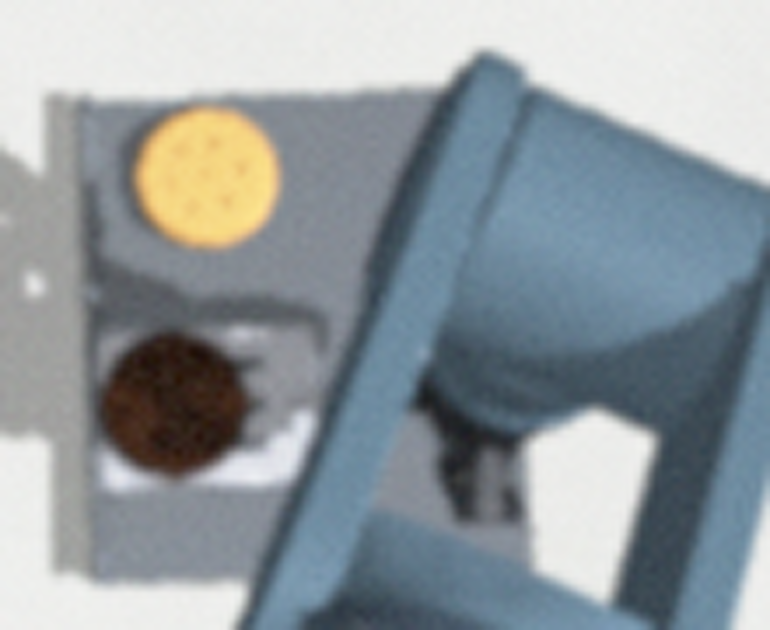

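View pics/s11.png

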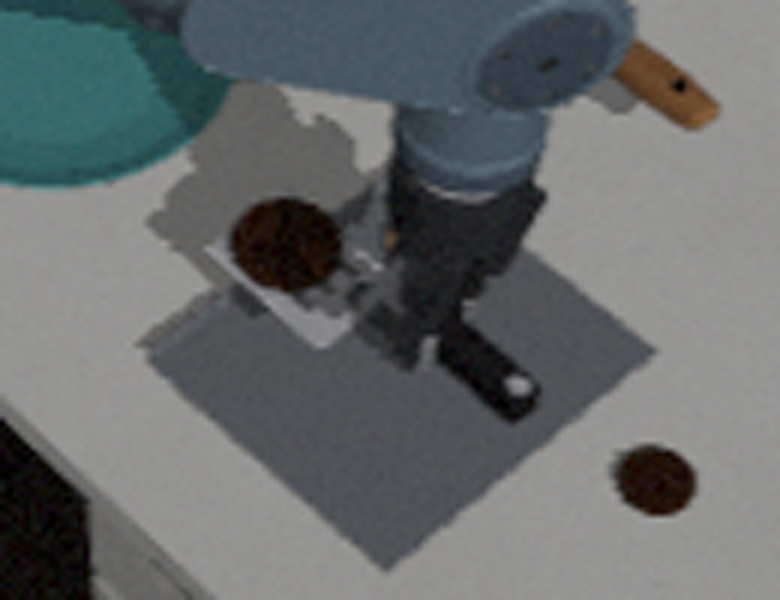

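```bash
python3 -m pendant '[[[0.02,0.01,0,0.002,0,0],[0.05,0.02,0,0,0,0],[0.08,0.02,0,0,0,0],[0.1,0.03,0,0,0,0],[0.12,0.03,0,0,0,0],[0.12,0.03,0,0,0,0],[0.12,0.03,0,0,0,0],[0.1,0.01,0,0,0,0],[0.07,0,0,0,0,0],[0.04,0,0,0,0,0],[0.02,0,0,0,0,0],[0,0,0,0,0,0]]]'; python3 -c "
from p import *
report(nose=[.4765,.3,.06])
s=cam('scene'); crop(s,230,100,390,220,5,'pics/s12.png')
s=cam('top'); crop(s,190,150,330,250,5,'pics/t12.png')"
```

```text
time_s: 16.32
eef_pos: [0.472, 0.147, 0.1144]
eef_rot: [-0.035, 0.699, 0.714, 0.019]
wrist_force: [-0.1, -0.2, -1.7]
opening: 0.248
t 16.32 tcp [0.472  0.147  0.1144] F [-0.1 -0.2 -1.7] open 0.248 q [ 0.01  0.15  1.91  0.09  1.11 -0.05]
xaxis az 91.11 elev 4.39  yaxis az 1.20 elev -1.27
nose (if gripped nominal) [0.4685 0.2939 0.0946]
delta units nose [0.0165 0.0445 0.1737]
```

View pics/t12.png

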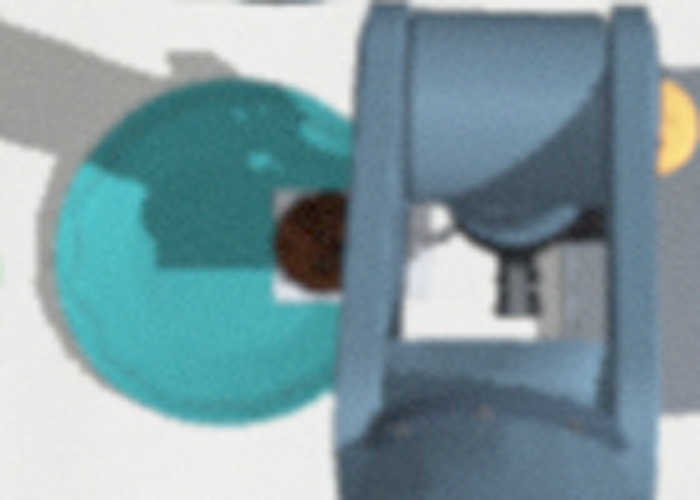

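View pics/s12.png

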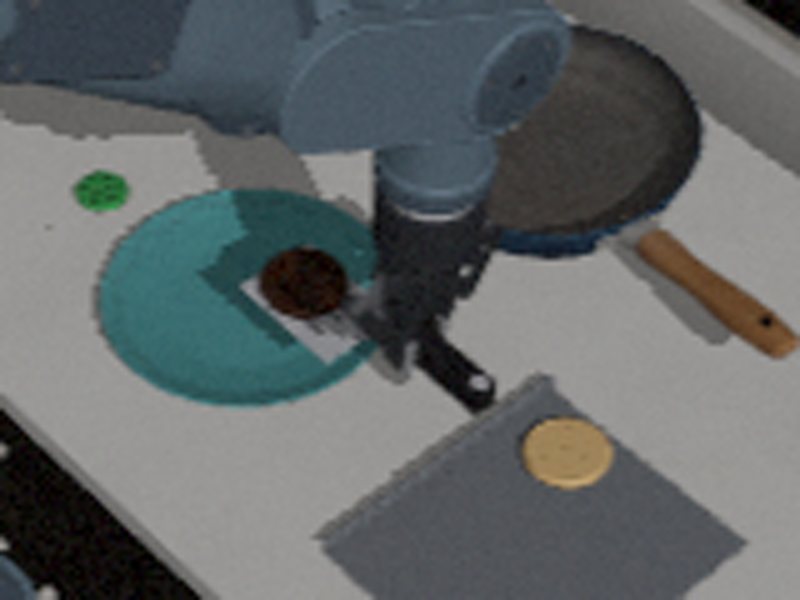

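```bash
python3 -m pendant '[[[0.01,0.02,0.03,-0.004,0,0],[0.01,0.02,0.05,-0.003,0,0],[0,0.01,0.06,0,-0.005,0],[0,0,0.05,0,-0.01,0],[0.005,0,0.01,0,-0.01,0],[0,0,0,0,0,0]]]'; python3 -c "
from p import *
report(nose=[.4765,.3,.03])"
```

```text
time_s: 17.18
eef_pos: [0.4816, 0.1539, 0.0695]
eef_rot: [0.002, 0.701, 0.713, -0.003]
wrist_force: [-0.7, -0.4, -2.2]
opening: 0.247
t 17.18 tcp [0.4816 0.1539 0.0695] F [-0.7 -0.4 -2.2] open 0.247 q [ 0.08  0.24  1.9  -0.01  1.    0.07]
xaxis az 90.95 elev -0.36  yaxis az 0.95 elev -0.08
nose (if gripped nominal) [0.4792 0.2987 0.0376]
delta units nose [ 0.0069 -0.0133  0.038 ]
```

```bash
python3 -m pendant '[[[0.012,-0.01,-0.045,0,-0.025,0],[0.012,0,-0.045,0,-0.025,0],[0.012,0,-0.04,0,-0.02,0],[0,0,0,0,0,0]]]'; python3 -c "
from p import *
report(nose=[.4765,.302,.018])
s=cam('scene'); crop(s,230,100,390,220,5,'pics/s13.png')"
```

```text
time_s: 17.68
eef_pos: [0.479, 0.1631, 0.0934]
eef_rot: [0.081, 0.697, 0.708, -0.082]
wrist_force: [-0.1, 0.6, -3.0]
opening: 0.248
t 17.68 tcp [0.479  0.1631 0.0934] F [-0.1  0.6 -3. ] open 0.248 q [ 0.24  0.27  1.82 -0.25  1.11  0.34]
xaxis az 90.95 elev -13.20  yaxis az 0.90 elev -0.22
nose (if gripped nominal) [0.4767 0.2972 0.0301]
delta units nose [ 0.0374 -0.0004  0.0535]
```

View pics/s13.png

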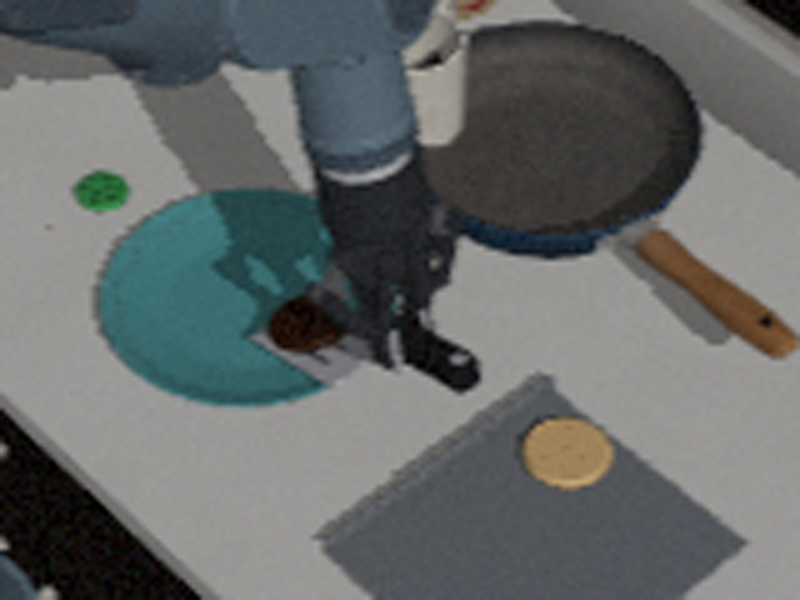

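```bash
python3 -m pendant '[[[0.025,0,0.03,0,0,0],[0.012,0,0.02,0,0,0],[0.01,0,-0.035,0,-0.016,0],[0.008,0,-0.035,0,-0.016,0],[0,0,0,0,0,0]]]'; python3 -c "
from p import *
report(nose=[.4765,.302,.018])
s=cam('scene'); crop(s,230,100,390,220,5,'pics/s14.png')"
```

```text
time_s: 18.35
eef_pos: [0.4773, 0.1724, 0.0909]
eef_rot: [0.114, 0.693, 0.702, -0.119]
wrist_force: [-0.3, 0.9, -2.0]
opening: 0.245
t 18.35 tcp [0.4773 0.1724 0.0909] F [-0.3  0.9 -2. ] open 0.245 q [ 0.31  0.33  1.78 -0.34  1.17  0.45]
xaxis az 90.77 elev -18.93  yaxis az 0.59 elev -0.51
nose (if gripped nominal) [0.4753 0.2995 0.0145]
delta units nose [ 0.0062  0.0061 -0.0205]
```

View pics/s14.png

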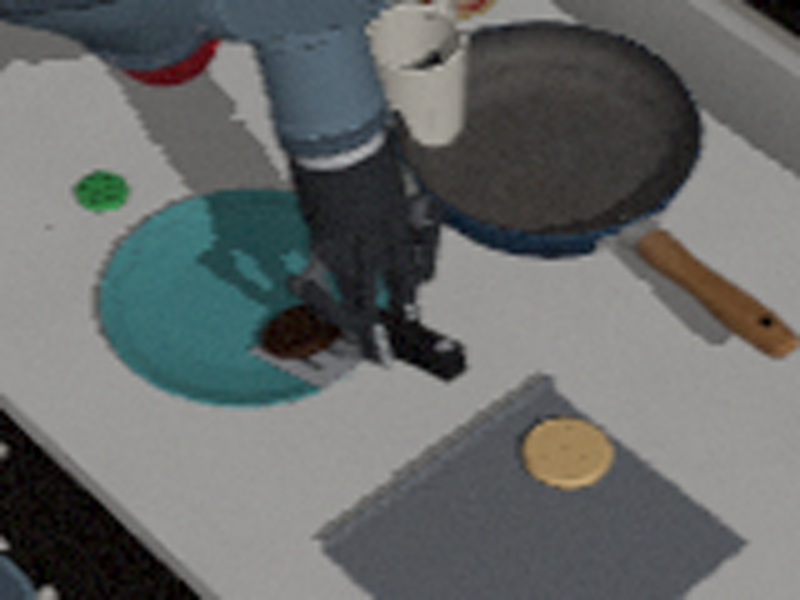

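```bash
python3 -m pendant '[[[0.01,0.005,-0.055,-0.002,-0.016,0],[0.008,0,-0.045,-0.001,-0.018,0],[0,0,0,0,0,0]]]'; python3 -c "
from p import *
report(nose=[.4765,.302,.018])
s=cam('scene'); crop(s,230,100,390,220,5,'pics/s15.png')"
```

```text
time_s: 18.77
eef_pos: [0.4775, 0.1807, 0.107]
eef_rot: [0.153, 0.686, 0.694, -0.153]
wrist_force: [-0.4, 0.0, -2.8]
opening: 0.245
t 18.77 tcp [0.4775 0.1807 0.107 ] F [-0.4  0.  -2.8] open 0.245 q [ 0.38  0.36  1.73 -0.43  1.25  0.54]
xaxis az 90.71 elev -25.01  yaxis az 0.63 elev -0.18
nose (if gripped nominal) [0.476  0.299  0.0176]
delta units nose [ 0.0129  0.0029 -0.0083]
```

View pics/s15.png

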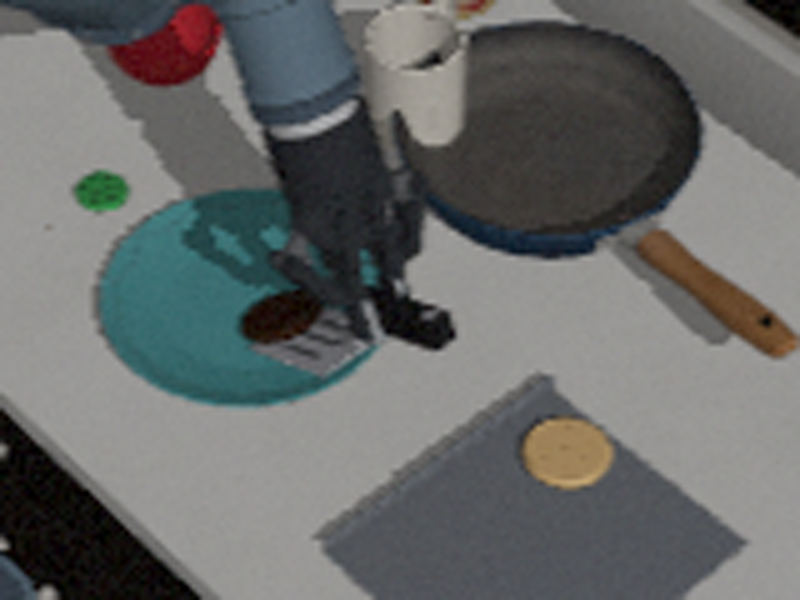

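```bash
python3 -m pendant '[[[0,0,-0.02,0,-0.008,0],[0,0,0,0,0,0],[0,0,0,0,0,0]]]'; python3 -c "
from p import *
report(nose=[.4765,.302,.018])
s=cam('scene'); crop(s,230,100,390,220,5,'pics/s16.png')
s=cam('top'); crop(s,190,150,330,250,5,'pics/t16.png')"
```

```text
time_s: 19.2
eef_pos: [0.4771, 0.1807, 0.11]
eef_rot: [0.161, 0.685, 0.692, -0.163]
wrist_force: [-0.6, -1.0, -2.3]
opening: 0.249
t 19.2 tcp [0.4771 0.1807 0.11  ] F [-0.6 -1.  -2.3] open 0.249 q [ 0.39  0.37  1.72 -0.44  1.27  0.56]
xaxis az 90.63 elev -26.42  yaxis az 0.49 elev -0.27
nose (if gripped nominal) [0.4757 0.2967 0.0177]
delta units nose [ 0.0229  0.0041 -0.0131]
```

View pics/s16.png

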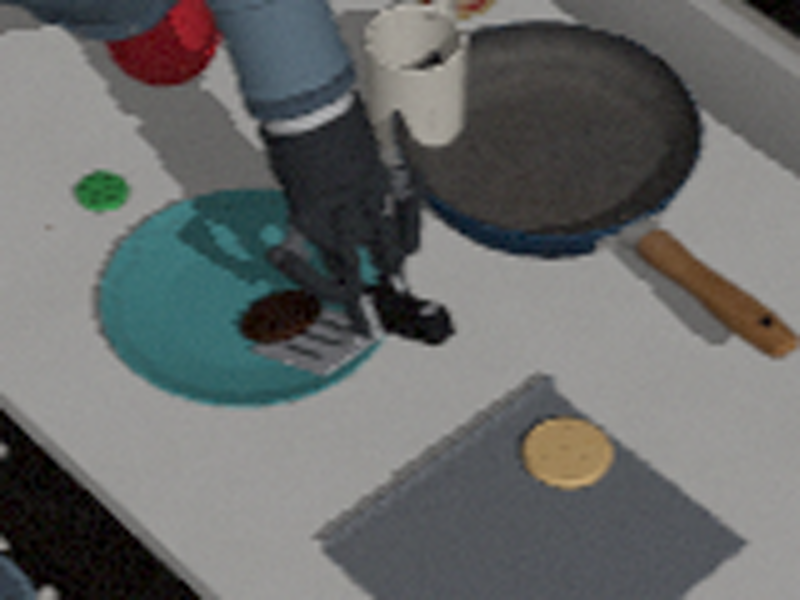

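View pics/t16.png

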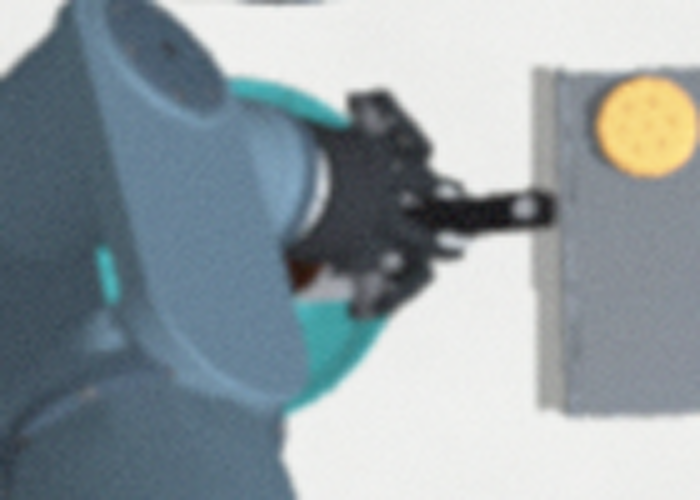

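```bash
python3 -c "
from m import *
c=cam('scene');P=c['pixels'].astype(int);b,g,r=P[...,0],P[...,1],P[...,2]
x=comp((r<75)&(b<45)&(r-b>5),286,163);print(len(x),x.mean(0),x.min(0),x.max(0),ray(c,*x.mean(0),.03))"
python3 -m pendant '[[[-0.005,0,0.03,0,0.03,0],[-0.01,0,0.05,0,0.03,0],[-0.012,0,0.06,0,0.025,0],[0.05,0,0,0,0,0],[0.06,0,0,0,0,0],[0.05,0,0,0,0,0],[0.02,0,0,0,0,0],[0,0,0,0,0,0]]]'; python3 -c "
from p import *
report(nose=[.4765,.33,.025])
s=cam('scene'); crop(s,230,100,390,220,5,'pics/s17.png')"
```

```text
115 [285.97391304 162.86086957] [279. 158.] [293. 168.] [0.47388208 0.29732714 0.03      ]
time_s: 20.35
eef_pos: [0.4771, 0.2057, 0.0785]
eef_rot: [0.066, 0.699, 0.709, -0.067]
wrist_force: [-0.9, -0.3, -1.7]
opening: 0.242
t 20.35 tcp [0.4771 0.2057 0.0785] F [-0.9 -0.3 -1.7] open 0.242 q [ 0.29  0.32  1.8  -0.2   1.09  0.38]
xaxis az 90.76 elev -10.82  yaxis az 0.73 elev -0.16
nose (if gripped nominal) [0.4752 0.3423 0.0209]
delta units nose [-0.0643  0.0057 -0.0088]
```

View pics/s17.png

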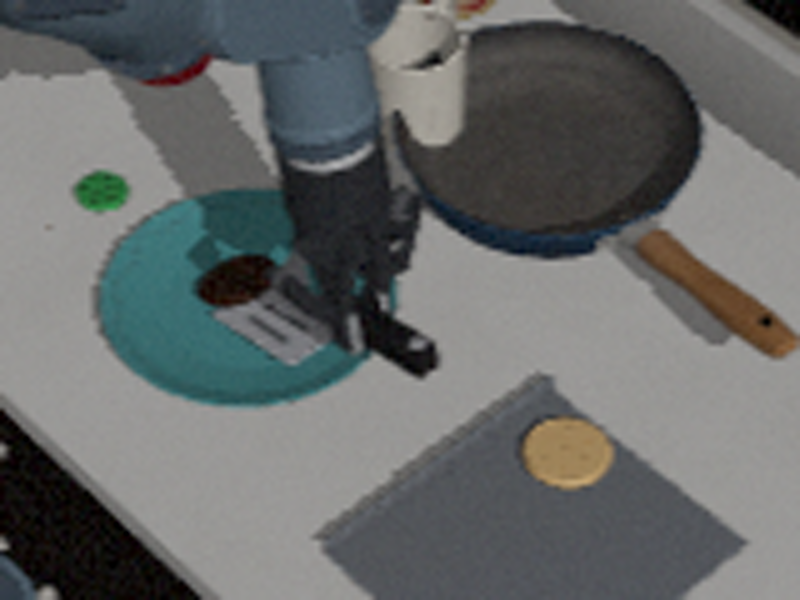

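```bash
python3 -c "
from m import *
c=cam('scene');P=c['pixels'].astype(int);b,g,r=P[...,0],P[...,1],P[...,2]
x=comp((r<75)&(b<45)&(r-b>5),277,156);print(len(x),x.mean(0),x.min(0),x.max(0),ray(c,*x.mean(0),.02),ray(c,*x.mean(0),.035))
crop(c,260,135,310,180,14,'pics/s18.png')
t=cam('top'); crop(t,190,150,330,250,5,'pics/t18.png')"
```

```text
102 [276.78431373 155.93137255] [270. 151.] [283. 160.] [0.47650432 0.3559366  0.02      ] [0.46822253 0.34449    0.035     ]
```

View pics/s18.png

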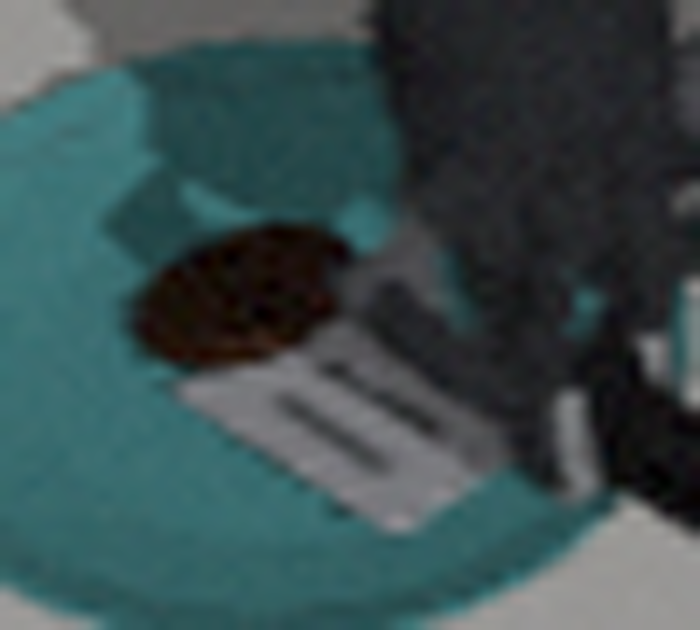

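View pics/t18.png

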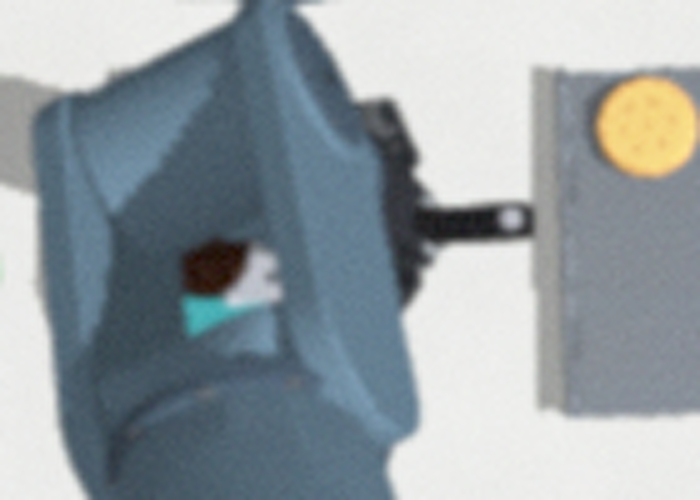

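```bash
python3 -m pendant '[[[-0.1,0,0,0,0,0],[-0.2,0,0,0,0,0],[-0.2,0,-0.02,0,0.01,0],[-0.15,0,-0.05,0,0.02,0],[0,0,-0.1,0,0.02,0],[0,0,0,0,0,0]]]'; python3 -c "
from p import *
report()
s=cam('scene'); crop(s,230,100,390,220,5,'pics/s19.png')
t=cam('top'); crop(t,190,150,330,250,5,'pics/t19.png')"
```

```text
time_s: 21.25
eef_pos: [0.4786, 0.0713, 0.1388]
eef_rot: [0.011, 0.704, 0.71, -0.011]
wrist_force: [0.2, 0.6, -2.8]
opening: 0.25
t 21.25 tcp [0.4786 0.0713 0.1388] F [ 0.2  0.6 -2.8] open 0.25 q [-0.08  0.09  1.91 -0.03  1.14 -0.07]
xaxis az 90.54 elev -1.78  yaxis az 0.54 elev -0.00
nose (if gripped nominal) [0.4773 0.2153 0.1033]
```

View pics/s19.png

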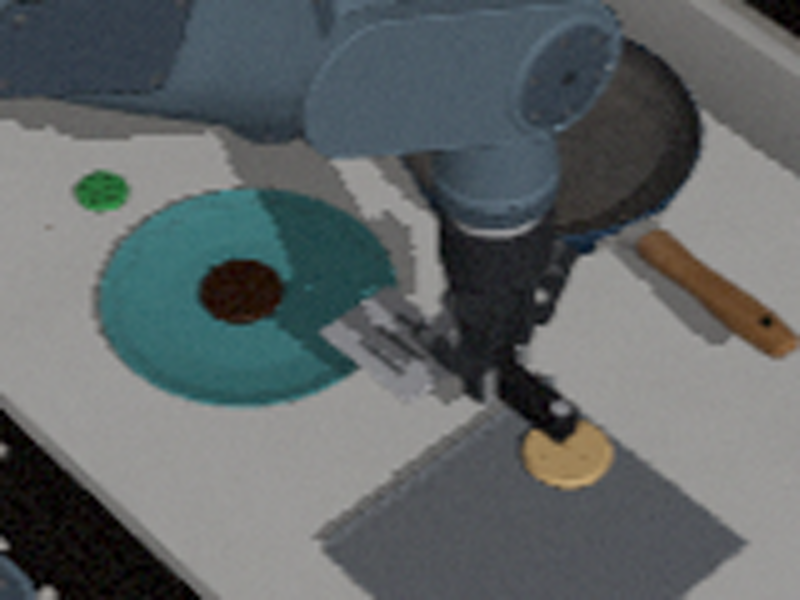

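View pics/t19.png

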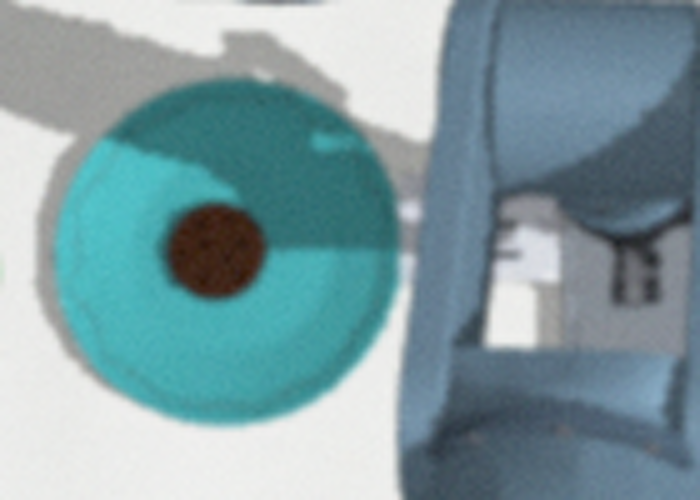

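```bash
python3 -m pendant '[[[-0.05,0,0,0,0.005,0],[-0.15,0,0,0,0.005,0],[-0.25,0,0,0,0,0],[-0.25,0,0,0,0,0],[-0.25,0,0,0,0,0],[-0.25,0,0,0,0,0],[-0.25,0,0,0,0,0],[-0.25,0,0,0,0,0],[-0.15,0,0,0,0,0],[-0.1,0,0,0,0,0],[0,0,0,0,0,0],[0,0,0,0,0,0]]]'; python3 -c "
from p import *
report([.462,-.335,.08])
t=cam('top'); print('red',ray(t,453,234,.01),'small',ray(t,383,182,.01))"
```

```text
time_s: 22.85
eef_pos: [0.4789, -0.3179, 0.123]
eef_rot: [-0.01, 0.696, 0.718, -0.009]
wrist_force: [0.4, 0.0, -1.3]
opening: 0.247
t 22.85 tcp [ 0.4789 -0.3179  0.123 ] F [ 0.4  0.  -1.3] open 0.247 q [-0.78  0.31  1.68 -0.02  1.17 -0.8 ]
xaxis az 91.73 elev 0.12  yaxis az 1.73 elev -1.57
nose (if gripped nominal) [ 0.4736 -0.1729  0.0923]
delta units [-0.0833 -0.081   0.217 ]
red [ 0.35227437 -0.35537794  0.01      ] small [ 0.52547833 -0.14018695  0.01      ]
```

```bash
python3 -m pendant '[[[-0.04,-0.04,0.05,-0.008,0,0],[-0.043,-0.04,0.1,0,0,0],[0,0,0.1,0,0,0],[0,0,0.08,0,0,0],[0,0,0.05,0,0,0],[0,0,0.03,0,0,0],[0,0,0,0,0,0]]]'; python3 -c "
from p import *
report([.462,-.335,.0315])
s=cam('scene'); crop(s,320,190,450,310,5,'pics/s20.png')"
```

```text
time_s: 23.78
eef_pos: [0.4653, -0.3297, 0.0401]
eef_rot: [-0.0, 0.693, 0.721, 0.0]
wrist_force: [-0.5, -0.5, -2.4]
opening: 0.25
t 23.77 tcp [ 0.4653 -0.3297  0.0401] F [-0.5 -0.5 -2.4] open 0.25 q [-0.82  0.41  1.74  0.    0.99 -0.86]
xaxis az 92.23 elev 0.04  yaxis az 2.23 elev -0.00
nose (if gripped nominal) [ 0.4596 -0.1848  0.0092]
delta units [-0.0258 -0.0173  0.0431]
```

View pics/s20.png

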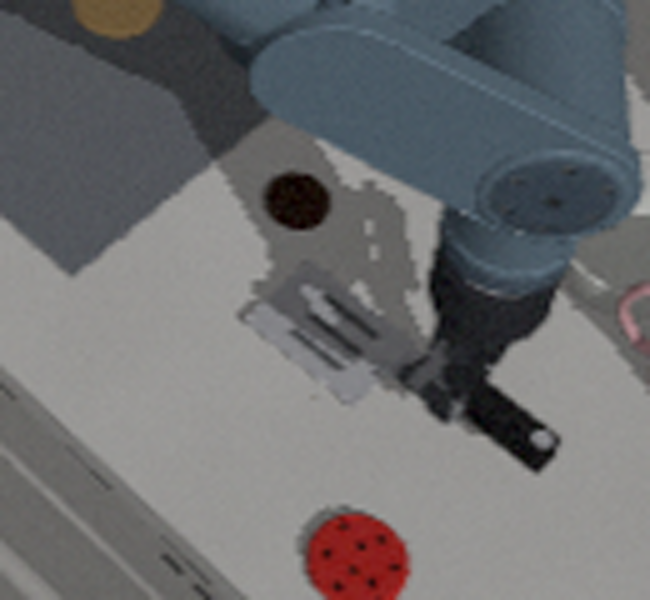

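```bash
python3 -m pendant '[[[-0.01,-0.01,0.02,0,0,0],[0,0,0.01,0,0,0],[0,0,0,0,0,0]]]'; python3 -m pendant '[[[0,0,0.008,0,0,0],[0,0,0,0,0,0]]]';  python3 -m pendant '[[[0,0,0.006,0,0,0],[0,0,0,0,0,0]]]'; python3 -c "
from p import *
report()
print(telemetry.get_obs()['torque'])"
```

```text
time_s: 24.2
eef_pos: [0.4641, -0.3331, 0.0354]
eef_rot: [0.001, 0.693, 0.721, 0.0]
wrist_force: [0.1, -0.2, -1.9]
opening: 0.25
time_s: 24.45
eef_pos: [0.4641, -0.3333, 0.0339]
eef_rot: [0.001, 0.693, 0.721, 0.0]
wrist_force: [0.0, 0.3, -1.9]
opening: 0.243
time_s: 24.7
eef_pos: [0.4642, -0.3333, 0.0327]
eef_rot: [0.002, 0.693, 0.721, 0.0]
wrist_force: [-0.2, 1.2, -1.4]
opening: 0.252
t 24.7 tcp [ 0.4642 -0.3333  0.0327] F [-0.2  1.2 -1.4] open 0.252 q [-0.83  0.43  1.74  0.    0.97 -0.87]
xaxis az 92.20 elev -0.12  yaxis az 2.20 elev 0.13
nose (if gripped nominal) [ 0.4587 -0.1885  0.0014]
[-0.03595136  0.07931295 -0.02801336]
```

```bash
python3 -m pendant '[[[0,0,0.005,0,0,0],[0,0,0.003,0,0,0],[0,0,0,0,0,0]]]'; python3 -m pendant '[[[0,0,0,0,0,0],[0,0,0,0,0,0],[0,0,0,0,0,0],[0,0,0,0,0,0],[0,0,0,0,0,0],[0,0,0,0,0,0]]]' 0; python3 -m pendant '[[[0,0,-0.03,0,0,0],[0,0,-0.05,0,0,0],[0,0,-0.1,0,0,0],[0,0,-0.2,0,0,0],[0,0,-0.2,0,0,0],[0,0,-0.2,0,0,0],[-0.2,0,0,0,0,0],[-0.2,0,0,0,0,0],[-0.2,0,0,0,0,0],[0,0,0,0,0,0],[0,0,0,0,0,0]]]'; python3 -c "
from p import *
report()
s=cam('scene'); crop(s,220,100,460,290,3,'pics/s21.png')
t=cam('top'); crop(t,180,140,500,260,2.5,'pics/t21.png')"
```

```text
time_s: 25.08
eef_pos: [0.4644, -0.3335, 0.0323]
eef_rot: [0.002, 0.693, 0.721, 0.0]
wrist_force: [-1.5, 2.1, 1.4]
opening: 0.248
time_s: 25.82
eef_pos: [0.4648, -0.3338, 0.0321]
eef_rot: [0.002, 0.693, 0.721, 0.0]
wrist_force: [-0.5, 0.4, 0.1]
opening: 1.003
time_s: 27.2
eef_pos: [0.4701, -0.4565, 0.2032]
eef_rot: [0.006, 0.693, 0.721, -0.0]
wrist_force: [0.4, 0.8, -0.2]
opening: 1.001
t 27.2 tcp [ 0.4701 -0.4565  0.2032] F [ 0.4  0.8 -0.2] open 1.001 q [-0.95  0.37  1.43  0.    1.33 -0.99]
xaxis az 92.30 elev -0.56  yaxis az 2.30 elev 0.48
nose (if gripped nominal) [ 0.4646 -0.3119  0.1708]
```

View pics/s21.png

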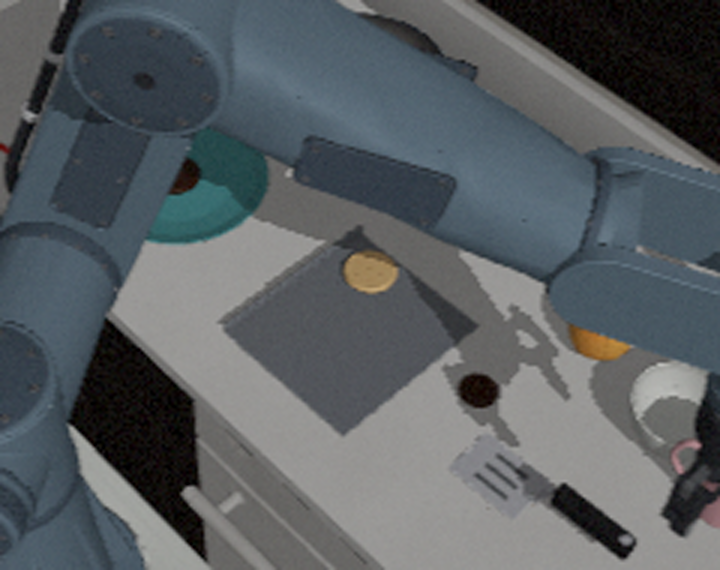

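View pics/t21.png

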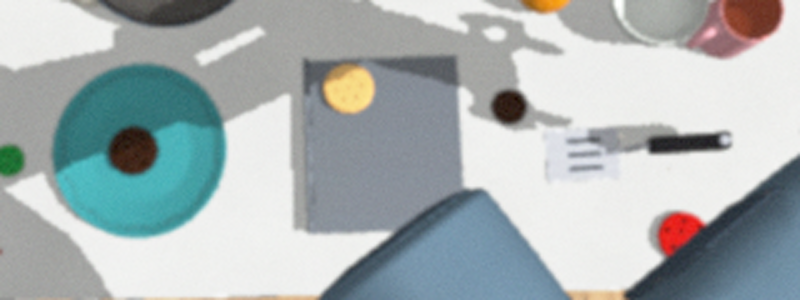

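Run:
```python
from m import *
from bench import ctrl
c=cam("top"); P=c["pixels"].astype(int); b,g,r=P[...,0],P[...,1],P[...,2]
x=comp((r<80)&(b<50)&(r-b>5),233,200); print("dark",len(x),ray(c,*x.mean(0),.017))
y=comp(r-b>50,319,175); print("pale",ray(c,*y.mean(0),.011))
z=comp((g-r>30)&(b-r>25),215,215); e=cv2.minEnclosingCircle(z.astype(np.float32)); print("plate",ray(c,*e[0],.02))
print(telemetry.get_obs()["wrist_force"])
print(ctrl.hand_in())
```

```text
dark 240 [0.47674458 0.34984051 0.017     ]
pale [0.55312704 0.06725189 0.011     ]
plate [0.47520799 0.34085222 0.02      ]
[ 1.30017485 -0.38181258 -0.57354748]
the job is handed in; nothing more can be done
None
```

The job is done and handed in after about 27 s of the 64 s allowed. I gripped the turner by its handle, slid the blade under the dark biscuit against the raised edge and lifted it. I then tipped it onto the plate, laid the turner flat on the bare worktop and let go.

- **Dark biscuit:** It lies flat on the plate about 9 mm from its centre. That puts it well inside the 70 mm floor.
- **Pale biscuit:** It measured within 1 mm of where it started.
- **Plate:** Its measured position is within about 2 mm of the start, which is no more than the calibration error.
- **Turner:** It lies flat, clear of the plate, the sheet and the look-alike biscuits. The gripper is open, raised and touching nothing, with about 1 N or less on the wrist.

The first tip did not finish. The biscuit stopped half off the blade, about 43 mm short of the plate's centre. I flattened the blade partway and moved it about 45 mm forward, which carried or dragged the biscuit with it. Then I drew the blade out from under it. The biscuit may have rubbed on the plate during that step.

No check failed at the end, and the highest wrist force I read was about 5 N.

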